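# Set the drilling template over the pins of the jar-lid drill stand

## Task

Get the drill stand ready for drilling the clay jar lid: first take the chisel off the bed and lay it in the wooden tool tray, then slide the long template in under the guide bush, handle towards the open side of the stand, until its two holes drop over the two pins and it lies flat, fully down on the bed. Let go of everything, and leave the square template, the jar, the bowl and the hammer where they are.

Things in the scene. Friction and masses are not known exactly. Their poses are not given: they have to be found in the camera images.
- stand: Fixed drill stand. Wooden bed 24 mm high, x from -85 to +145 mm and y within 75 mm of the origin, which lies at bench level; a clay jar lid is let in flush round the origin. x points from the open side (towards the robot's left, +y, give or take 20 degrees) to a steel column 30 mm thick at x = 115 with a foot flange 56 mm across, 10 mm high.
- overhang_end (a point): Underside of the free end of the stand's grey arm, at x = -57, y = 0 mm, 130 mm above the bed top. The arm, 40 mm wide (y) and 30 mm high, overhangs the bed from here to the column (stand's highest point 214 mm above the bench), so a gripper pointing straight down at the chisel or at the template's home would hit it: come tilted, from the open side.
- bush (a point): Centre of the lower end of the steel guide bush, 24 mm in diameter, hanging from the arm over the stand's origin, only 26 mm above the bed top. The template must pass below it from the open side.
- near_pin (a point): Foot, on the bed top, of the locating pin at x = -45, y = +38 mm in the stand's frame. Steel, 12 mm in diameter, 10 mm tall in all, the upper 4 mm tapering to 6 mm.
- far_pin (a point): Foot, on the bed top, of the other locating pin, the same size, at x = +45, y = -38 mm in the stand's frame.
- long_template: The template to use, loose on the bench: aluminium plate 130 (x) x 104 (y) x 5 mm, about 0.22 kg, with two 14 mm pin holes and a 45 mm middle window. Origin mid underside, z up, x away from its handle; at home it has the stand's yaw. Handle: flat bar 14 mm thick (y), 22 mm wide, rising from the plate at x = -45, leaning 35 degrees from upright towards -x, 76 mm long.
- long_template_grip (a point): A point on the axis of the long template's handle, 48 mm along it from the plate's top: x = -73, y = 0, z = 44 mm in the template's frame.
- near_hole (a point): Centre, on the underside, of the long template's hole at x = -45, y = +38 mm; it goes over near_pin.
- far_hole (a point): Centre, on the underside, of the long template's hole at x = +45, y = -38 mm; it goes over far_pin.
- square_template: Another template, not to be used nor moved: 104 x 104 x 5 mm, the same kind of handle (rising at x = -32), holes that do not fit the pins. Origin in the middle of the underside.
- chisel: Loose steel mason's chisel lying on the bed, its tip near or under the guide bush and its blunt end 25 to 45 mm past the bed's edge on the open side. Square bar 14 x 14 mm, from x = -65 to +47 mm, then a flat tip 7 mm high and 16 mm wide to x = +65. Origin in the middle of its underside, x towards the tip, about 0.16 kg.
- tray: Fixed shallow open wooden tool tray, 210 (x) x 110 (y) x 26 mm high, walls and floor 6 mm thick. Origin in the middle of its underside.
- small_jar: Bystander: closed clay jar 84 mm in diameter, 88 mm tall, origin in the middle of its underside.
- bowl: Bystander: white bowl 90 mm in diameter, 40 mm high, origin in the middle of its underside.
- hammer: Bystander: hammer 240 mm long lying on the bench near the robot, handle towards its -x.
Not all that is in view belongs to the job. Of the things like the chisel, leave any that is pink; of the rest the larger one is meant. Leave any pink look-alike of the long_template alone.

How it is judged (in metres and radians):
On the way, in this order (a step that is already met when the one before it is completed fails the run):
1. the chisel lies in the tool tray (x of chisel in the frame of tray between -0.07 and 0.07 m and y of chisel in the frame of tray between -0.05 and 0.05 m and height (world z) of chisel below 0.016 m and linear speed of chisel below 0.03 m/s), for 0.2 s.
2. the long template's holes are over the pins and it is down on the bed (horizontal distance between near_hole and near_pin below 0.003 m and horizontal distance between far_hole and far_pin below 0.003 m and z of long_template in the frame of stand below 0.0265 m), for 0.2 s.
At the end, for the whole second after the job is handed in: The long template lies flat on the bed (underside within 2.5 mm, tilt under 2 degrees), each hole within 3 mm of its pin; the chisel lies on the tray's floor (underside below 16 mm, its middle within 70 mm lengthwise and 50 mm crosswise of the tray's); both at rest and let go (all of step 2 and angle between long_template's own z axis and vertical below 0.035 rad and linear speed of each of long_template, chisel below 0.02 m/s and x of chisel in the frame of tray between -0.07 and 0.07 m and y of chisel in the frame of tray between -0.05 and 0.05 m and height (world z) of chisel below 0.016 m); the robot touches nothing.
It fails at once if the square template is moved more than 30 mm (distance of square_template from where it was at the start of the episode above 0.03 m).
It fails at once if the jar is moved more than 30 mm (distance of small_jar from where it was at the start of the episode above 0.03 m).
It fails at once if the jar is tipped (angle between small_jar's own z axis and vertical above 0.5 rad).
It fails at once if the bowl is moved more than 30 mm (distance of bowl from where it was at the start of the episode above 0.03 m).
It fails at once if the hammer is moved more than 30 mm (distance of hammer from where it was at the start of the episode above 0.03 m).
It also fails if it takes over 72 s, if anything falls off the work surface, if the arm or the gripper's body presses on something with over 40 N, if the wrist force passes 120 N, or if a joint passes its speed limit or range.

## Robot

A 6-joint arm with a two-finger parallel gripper is mounted at the origin on the work surface. World frame = base frame: x ahead of the robot, y to its left, z up, the work surface at z = 0. Lengths are in m, angles in degrees, forces in N, time in s.
With the tool pointing down it reaches from about 0.35 to 0.8 m from the base axis. Payload 7.3 kg.
Tool frame: the origin (TCP) lies at the centre of the arm's flange, where the gripper is bolted on; the fingertips stand 173 mm ahead of it and the grasp point (between the pads) lies hold_point_z ahead of it (hold_point_z is the distance from the TCP to the grasp point, in m); z points along the fingers, y is the direction in which the jaws open and shut (so a half turn about z gives the same grasp; the last joint's range is limited). The gripper opens to 85 mm and grips with 20 to 120 N. Pads are 22 mm wide; open, the fingers measure 114 mm over their backs; the gripper's body (76 mm by 85 mm) begins 54 mm behind the grasp point. The pads swing forward as they close: fully open they stand 13 mm farther back than shut.
Start: joints at [62.281, 19.595, 87.324, -0, 73.075, -8.365], TCP at [0.174, 0.495, 0.405] pointing down, gripper open.
Joint ranges: [-145.02, 145.02], [-44.19, 115.74], [2.07, 154.8], [-57.11, 237.11], [16.16, 152.29], [-177.93, 177.93]. Speed limits (degrees/s): [147.25, 147.25, 180, 180, 180, 180].

## Interface

Orientations are given as [roll, pitch, yaw] about the fixed x, y, z axes, in that order (R = Rz(yaw) Ry(pitch) Rx(roll)).
In Python, from plant import state, read_camera, camera_params, finish_job, hold_point_z gives the robot as it stands.
- The arm moves only by the tool jog_arm, never from a script. Its argument "rows" is a list of rows, each a list of 3 entries, a list of its own where there are three numbers: the shift along the tool's x, y, z each as a share of 0.06 m, from -1 to 1, then the turn, a rotation vector about the tool's x, y, z each as a share of 0.15 rad, from -1 to 1, then the closure, from 0 (fully open) to 1 (shut). In form: [[[x, y, z], [wx, wy, wz], gripper], ...]. A call has 1 to 5 rows; each row shifts and turns the commanded pose from where the row before left it, along the tool's axes as they then stand; what a row does not reach is not made up. A row lasts 1/8 s, in which the tool goes at most 62.5 mm and 10.7 degrees, less where a joint would pass 70% of its speed; a pose out of reach is approached as far as the arm can. A call with a number of a shift or a turn outside -1 to 1 is refused whole. A call with a gripper value outside its range is refused whole. The fingers move at their own pace and stop on an object; "newtons" is the grip in N (left out, the last holds). Time passes only in rows, so rows that do not move let the fingers close. It gives the time, the measured TCP pose, the force and the opening at its end, in the units of the state.
- state(): the state, without advancing time (a new reading comes with each control period).
- read_camera(name): name is "side" or "top"; returns (picture, depth): 384x512x3 uint8, red, green, blue; 384x512 float32, m along the optical axis (not along the pixel's ray), 0 where there is no reading.
- camera_params(name): a dict with "fx", "fy", "cx", "cy" (pixels), "extrinsics" (4x4, takes a point from world to camera coordinates). Camera axes: x right, y up, looking along -z (the intrinsics and any distortion apply to the point x, -y, -z); pixel columns grow to the right and rows downward; lengths in m; the calibration is good to about 2 mm. A picture is of the moment at which its call begins. camera_params takes no time and is no camera call.
- finish_job(): hands the job in, once; it reports no verdict.
The state is a dict: "time_s": time; "joint_positions": joint angles; "joint_vel": joint speeds; "joint_efforts": joint torques, N m; "tool_pos": TCP position; "tcp_rot": TCP orientation; "contact_force": force on the tool from outside, world axes, zero at the start; "torque": the same for the moment, N m; "finger_gap": finger opening in m.
Only numpy, scipy, OpenCV 4.12 (cv2) and the standard library are available. Lean on these libraries where they do the work, as an engineer would, in place of code of your own. Each camera call takes 0.05 s, during which the arm holds its last target.

## Working session

There is one attempt and no reset: what is moved stays moved. The work goes in short steps, Python scripts to look and compute and a tool call to move; the robot and the scene stay as the last step left them, time stands still between calls to the robot, and variables do not carry over. Pictures are saved under pics/ and viewed, and the job is handed in when it is done.

Besides the shell and the picture viewer there is one more tool, called in YAML: its name, and indented under it one key for each argument. jog_arm: Moves the arm, as the interface text tells. Shift numbers are shares of 0.06 m and turn numbers shares of 0.15 rad, none past 1 either way. Its arguments: {"type":"object","properties":{"rows":{"type":"array"},"newtons":{"type":"number"}},"required":["rows"]}

```bash
ls; mkdir -p pics; python3 - <<'E'
from plant import *
import cv2,numpy as np
print(state()); print(hold_point_z if not callable(hold_point_z) else hold_point_z())
for n in("side","top"):
    p,d=read_camera(n); cv2.imwrite(f"pics/{n}0.png",p[:,:,::-1]); np.savez(f"{n}0.npz",p=p,d=d)
    c=camera_params(n); print(n,c)
E
```

```text
pics
{'time_s': 0.0, 'joint_positions': array([ 6.22811123e+01,  1.96369249e+01,  8.73769196e+01,  6.43802710e-04,
        7.30736911e+01, -8.36709424e+00]), 'joint_vel': array([-0.00744349,  0.0560262 , -0.05439038, -0.12952434, -0.01540379,
       -0.03847204]), 'joint_efforts': array([ 5.30508332e-04, -4.33677006e+01, -2.46007991e+01, -1.28373185e-04,
        7.88758392e-03, -2.76393990e-05]), 'tool_pos': array([0.17390069, 0.49522388, 0.40402322]), 'tcp_rot': array([-1.79913486e+02, -1.33467935e-02,  1.60648009e+02]), 'contact_force': array([ 0.30354177, -0.05153185,  0.2673335 ]), 'torque': array([-0.07460425,  0.0078742 , -0.00152116]), 'finger_gap': 0.08525488447415729}
0.1547
side {'fx': 378.1452459176971, 'fy': 378.1452459176971, 'cx': 253.50912580267794, 'cy': 191.0561865759217, 'extrinsics': array([[-0.89495223, -0.44578914,  0.01823592,  0.5440906 ],
       [ 0.30275672, -0.57676725,  0.75873442, -0.24844302],
       [-0.32771768,  0.6845521 ,  0.65114479, -0.88369512],
       [ 0.        ,  0.        ,  0.        ,  1.        ]])}
top {'fx': 491.07387818250703, 'fy': 491.07387818250703, 'cx': 256.51323224722887, 'cy': 191.4145113434156, 'extrinsics': array([[ 1.22290393e-03, -9.99974248e-01, -7.07164404e-03,
         2.51232451e-02],
       [ 9.96382949e-01,  6.17588239e-04,  8.49743399e-02,
        -5.87573505e-01],
       [-8.49677842e-02, -7.14998100e-03,  9.96358045e-01,
        -1.42887012e+00],
       [ 0.00000000e+00,  0.00000000e+00,  0.00000000e+00,
         1.00000000e+00]])}
```

View pics/side0.png

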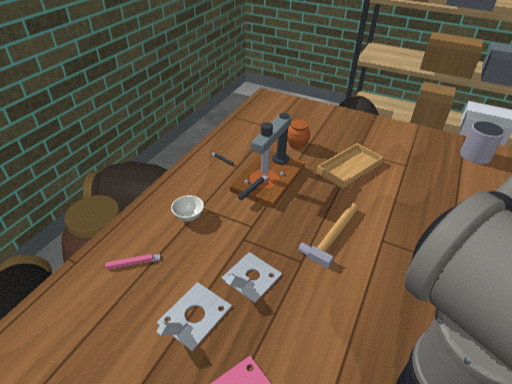

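View pics/top0.png

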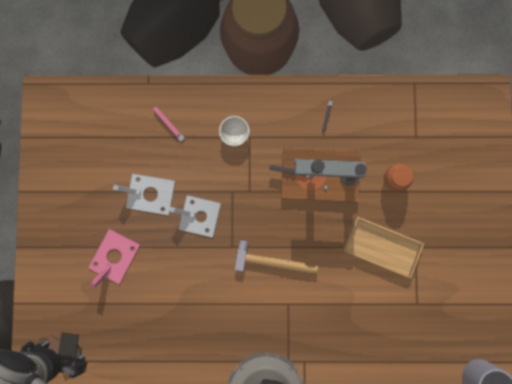

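The side view shows the stand at about (268,165), with the chisel poking out at about (250,188). The long template is at (195,315) and the square one at (252,277). In the top view the long template is at (150,194), the stand at (320,175) and the tray at (385,248).

```bash
cat > h.py <<'E'
import numpy as np,cv2
from plant import *
from scipy.spatial.transform import Rotation as R
def proj(n,P):
    c=camera_params(n);P=np.atleast_2d(P);q=P@c["extrinsics"][:3,:3].T+c["extrinsics"][:3,3]
    return np.c_[c["cx"]+c["fx"]*q[:,0]/-q[:,2], c["cy"]+c["fy"]*-q[:,1]/-q[:,2]]
def ray(n,uv):
    c=camera_params(n);E=c["extrinsics"];uv=np.atleast_2d(uv).astype(float)
    d=np.c_[(uv[:,0]-c["cx"])/c["fx"],-(uv[:,1]-c["cy"])/c["fy"],-np.ones(len(uv))]
    return -E[:3,:3].T@E[:3,3], d@E[:3,:3]
def onz(n,uv,z):
    o,d=ray(n,uv);t=(z-o[2])/d[:,2];return o+d*np.reshape(t,(-1,1))
def depthpts(n,d):
    v,u=np.mgrid[:d.shape[0],:d.shape[1]];o,r=ray(n,np.c_[u.ravel(),v.ravel()])
    P=o+r*d.reshape(-1,1);P[d.ravel()==0]=np.nan
    return P.reshape(d.shape+(3,))
def shot(n,tag):
    p,d=read_camera(n);cv2.imwrite(f"pics/{n}_{tag}.png",p[:,:,::-1]);np.savez(f"{n}_{tag}.npz",p=p,d=d);return p,d
def crop(p,u0,v0,u1,v1,k,name):
    cv2.imwrite(f"pics/{name}.png",cv2.resize(p[v0:v1,u0:u1,::-1],None,fx=k,fy=k,interpolation=cv2.INTER_CUBIC))
E
python3 - <<'E'
from h import *
T=np.load("top0.npz");S=np.load("side0.npz")
crop(T['p'],260,140,420,260,5,"c1")
crop(T['p'],90,150,250,270,5,"c2")
crop(S['p'],200,100,350,210,5,"c3")
for n,D in(("top",T),("side",S)):
    P=depthpts(n,D['d'])
    print(n,np.isfinite(P).mean())
    for uv in [(150,215),(320,300),(130,205)] if n=="top" else [(150,280),(300,330),(200,300)]:
        print(uv,P[uv[1],uv[0]])
E
```

```text
top 0.99627685546875
(150, 215) [ 0.51842488  0.3460821  -0.00136694]
(320, 300) [ 0.26722897 -0.16269408 -0.00516188]
(130, 205) [0.54809699 0.40523419 0.0054125 ]
side 0.9962056477864584
(150, 280) [ 0.72652547  0.31776282 -0.00154416]
(300, 330) [ 0.35913771  0.27515025 -0.00063269]
(200, 300) [0.58852223 0.31233491 0.00323649]
```

View pics/c1.png

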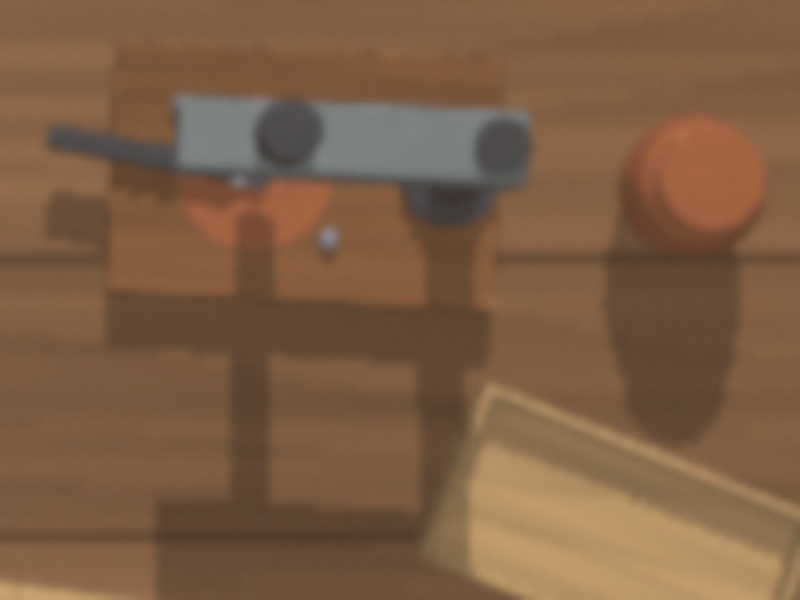

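View pics/c2.png

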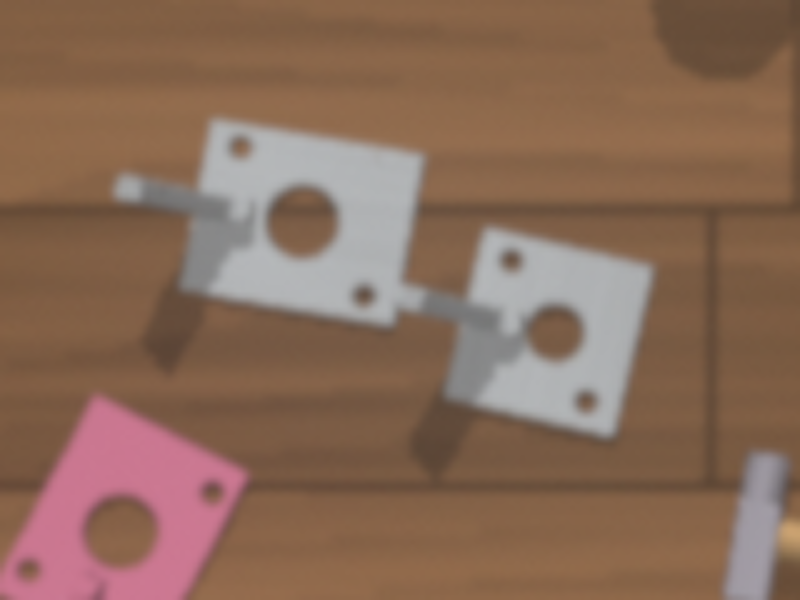

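View pics/c3.png

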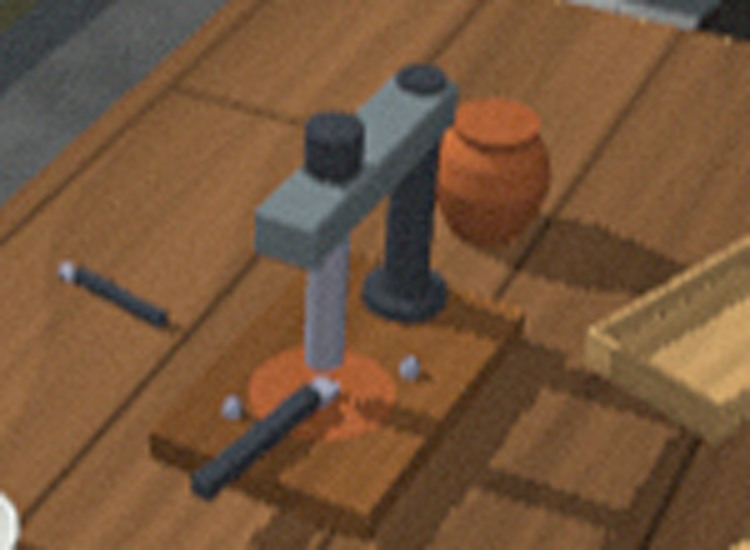

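```bash
cat > m1.py <<'E'
from h import *
T=np.load("top0.npz");S=np.load("side0.npz")
def cp(c,u0,v0,k=5): return (np.array(c,float)+.5)/k-.5+[u0,v0]
# bed corners top
b=onz("top",cp([(118,45),(505,60),(490,308),(108,290)],260,140),.024);print("bedtop",b[:,:2].round(4), b.mean(0))
for i in range(4): print(np.linalg.norm(b[i]-b[(i+1)%4]), np.degrees(np.arctan2(*(b[(i+1)%4]-b[i])[[1,0]])))
# pins
print("far top",onz("top",cp([(328,238)],260,140),.034))
print("far side",onz("side",cp([(408,362)],200,100),.034))
print("near side",onz("side",cp([(232,401)],200,100),.034))
# depth rect
for n,D in(("top",T),("side",S)):
    P=depthpts(n,D['d']);x,y,z=P[...,0],P[...,1],P[...,2]
    m=(x>.5)&(x<.75)&(y>-.33)&(y<0.02)&(z>.016)&(z<.030)
    m=cv2.morphologyEx(m.astype(np.uint8),cv2.MORPH_OPEN,np.ones((3,3)))
    nn,l,st,c=cv2.connectedComponentsWithStats(m);i=1+np.argmax(st[1:,4]);q=P[l==i]
    print(n,len(q),"z",np.median(q[:,2]),cv2.minAreaRect(q[:,:2].astype(np.float32)*1000))
    # arm top
    m=(x>.4)&(x<.75)&(y>-.33)&(y<0.02)&(z>.175)&(z<.195);q=P[m]
    if len(q): print(" arm",len(q),np.median(q[:,2]),cv2.minAreaRect(q[:,:2].astype(np.float32)*1000))
E
python3 m1.py
```

```text
bedtop [[ 0.7159 -0.0538]
 [ 0.7069 -0.2843]
 [ 0.5588 -0.273 ]
 [ 0.5693 -0.0474]] [ 0.63773512 -0.1646084   0.024     ]
0.2306497420978792 -92.24582153947635
0.14849257983808642 175.62420222506205
0.2258001204141066 87.33459132638409
0.14673792378060174 -2.504808356007088
far top [[ 0.59935967 -0.17645395  0.034     ]]
far side [[ 0.59917386 -0.17436808  0.034     ]]
near side [[ 0.67838606 -0.08900884  0.034     ]]
top 1585 z 0.02432566586430296 ((599.7299194335938, -162.01800537109375), (229.2654266357422, 74.65089416503906), 86.98136138916016)
 arm 935 0.18448204004730262 ((637.1644897460938, -170.46002197265625), (186.82359313964844, 41.223915100097656), 87.42996978759766)
side 1235 z 0.022830726316686478 ((616.717041015625, -159.05816650390625), (232.04588317871094, 112.60352325439453), 87.8294677734375)
 arm 482 0.1826826376834047 ((635.4967651367188, -168.73162841796875), (190.47616577148438, 40.3974609375), 87.33802032470703)
```

```bash
cat > m2.py <<'E'
from h import *
def cp(c,u0,v0,k=5): return (np.array(c,float)+.5)/k-.5+[u0,v0]
print("--templates")
L=onz("top",cp([(240,147),(363,295),(302,221)],90,150),.005);print("long holes/window",L.round(4))
d=L[1]-L[0];print("len",np.linalg.norm(d),"yaw",np.degrees(np.arctan2(d[1],d[0])-np.arctan2(-76,90)))
c=onz("top",cp([(211,118),(425,154),(396,328),(180,290)],90,150),.005)
print(c.round(4),c.mean(0),[round(np.linalg.norm(c[i]-c[(i+1)%4]),4) for i in range(4)],[np.degrees(np.arctan2(*(c[(i+1)%4]-c[i])[[1,0]])) for i in range(4)])
print("handle top tri:")
c=onz("top",cp([(487,226),(654,264),(614,440),(445,398)],90,150),.005);print("square",c.round(4),c.mean(0))
print("--chisel")
# side: chisel top at z=.038
print("butt top-edge side",onz("side",cp([(195,472),(215,482)],200,100),.038))
print("tip side (end of tip)",onz("side",cp([(335,388)],200,100),.031))
print("butt top",onz("top",cp([(50,125),(50,148)],260,140),.038), onz("top",cp([(170,145),(170,168)],260,140),.038))
print("--tray")
T=np.load("top0.npz");P=depthpts("top",T['d']);x,y,z=P[...,0],P[...,1],P[...,2]
hsv=cv2.cvtColor(T['p'],cv2.COLOR_RGB2HSV)
print(hsv[248,380],hsv[300,350])
crop(T['p'],330,200,440,290,7,"c4")
for nm,(a,b2,c2,e) in dict(jar=(.55,.72,-.42,-.29),bowl=(.65,.8,.03,.15),hammer=(.3,.5,-.15,.1)).items():
    m=(x>a)&(x<b2)&(y>c2)&(y<e)&(z>.012);q=P[m]
    print(nm,len(q),q[:,2].max() if len(q) else 0,cv2.minAreaRect(q[:,:2].astype(np.float32)*1000) if len(q)>3 else 0)
m=(x>.3)&(x<.6)&(y>-.45)&(y<-.2)&(z>.015)&(z<.04);q=P[m];print(len(q),cv2.minAreaRect(q[:,:2].astype(np.float32)*1000))
E
python3 m2.py
```

```text
--templates
long holes/window [[0.6266 0.3842 0.005 ]
 [0.5374 0.3084 0.005 ]
 [0.5819 0.3459 0.005 ]]
len 0.11705370008588828 yaw -99.45990374946577
[[0.6442 0.4021 0.005 ]
 [0.6224 0.2725 0.005 ]
 [0.5176 0.2883 0.005 ]
 [0.5403 0.4184 0.005 ]] [0.58113186 0.34532618 0.005     ] [np.float64(0.1314), np.float64(0.1059), np.float64(0.1321), np.float64(0.1051)] [np.float64(-99.53970047029311), np.float64(171.4399737332274), np.float64(80.1213712773414), np.float64(-8.894056188132552)]
handle top tri:
square [[0.5789 0.2346 0.005 ]
 [0.5561 0.134  0.005 ]
 [0.4511 0.1571 0.005 ]
 [0.4759 0.2583 0.005 ]] [0.51550741 0.19599509 0.005     ]
--chisel
butt top-edge side [[ 0.6651194  -0.01693541  0.038     ]
 [ 0.65087454 -0.01457356  0.038     ]]
tip side (end of tip) [[ 0.62995299 -0.1330575   0.031     ]]
butt top [[ 0.66579904 -0.01290611  0.038     ]
 [ 0.65213818 -0.01289189  0.038     ]] [[ 0.65393911 -0.08355051  0.038     ]
 [ 0.640302   -0.08347971  0.038     ]]
--tray
[ 17 112 182] [ 14 126 142]
jar 650 0.09786766092258326 ((627.4760131835938, -381.3646240234375), (82.11924743652344, 71.86489868164062), 5.81765604019165)
bowl 433 0.04770915377840268 ((761.7857666015625, 94.02938079833984), (86.37114715576172, 76.40576171875), 89.9619369506836)
hammer 873 0.036444081176136844 ((417.4642333984375, -32.312416076660156), (237.47064208984375, 130.11965942382812), 87.70464324951172)
852 ((467.4681396484375, -325.03302001953125), (264.9390563964844, 249.75100708007812), 0.0492413230240345)
```

View pics/c4.png

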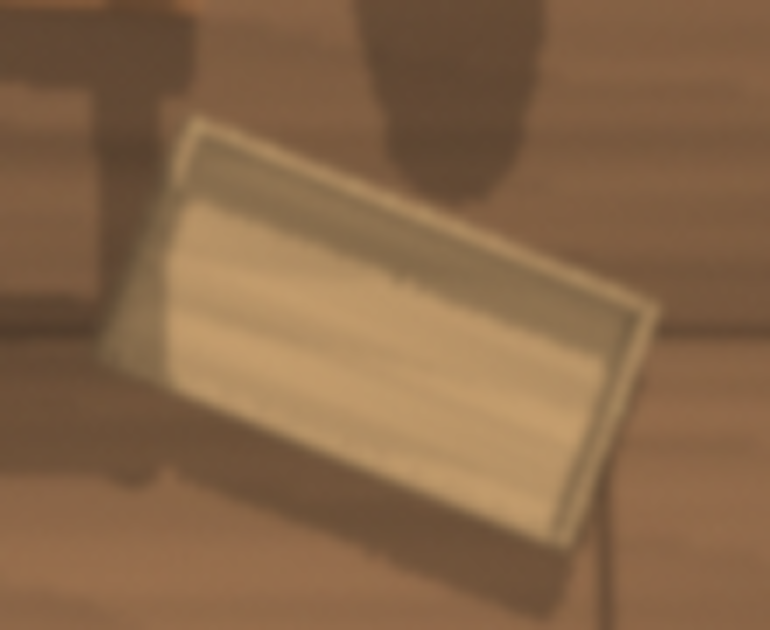

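```bash
cat >> h.py <<'E'
def cp(c,u0,v0,k=5): return (np.array(c,float)+.5)/k-.5+[u0,v0]
def Rtool(yaw,tilt=35.):
    a=np.radians(yaw);t=np.radians(tilt);d=np.array([np.cos(a),np.sin(a),0]);z=np.array([0,0,1.])
    X=-(np.cos(t)*d+np.sin(t)*z);Z=np.sin(t)*d-np.cos(t)*z
    return np.c_[X,np.cross(Z,X),Z],d
def go(p,Rt,s=None):
    "units: first turn (own axes), then shift in target axes"
    s=s or state();Rc=R.from_euler('xyz',s['tcp_rot'],degrees=True)
    w=(Rc.inv()*R.from_matrix(Rt)).as_rotvec()/.15
    D=np.array(p)-s['tool_pos']
    print("turn",w.round(2),"| shift after turn",(Rt.T@D/.06).round(2),"| shift now",(Rc.inv().apply(D)/.06).round(2),"world mm",(D*1000).round(1))
E
python3 - <<'E'
from h import *
c=onz("top",cp([(195,118),(660,305),(570,550),(98,360)],330,200,7),.026)
print("tray",c.round(4),c.mean(0),[round(np.linalg.norm(c[i]-c[(i+1)%4]),4) for i in range(4)],[np.degrees(np.arctan2(*(c[(i+1)%4]-c[i])[[1,0]])) for i in range(4)])
butt=np.array([.6585,-.0137,0]);Rt,d=Rtool(-99.6)
tip=butt+.036*d;tip[2]=.0275
tcp=tip-.173*Rt[:,2];print("grasp tcp",tcp, R.from_matrix(Rt).as_euler('xyz',degrees=True))
pre=tcp-.12*Rt[:,2];print("pre",pre);go(pre,Rt)
E
```

```text
tray [[ 0.5138 -0.2713  0.026 ]
 [ 0.4359 -0.4641  0.026 ]
 [ 0.3346 -0.424   0.026 ]
 [ 0.4127 -0.2292  0.026 ]] [ 0.42424443 -0.34716443  0.026     ] [np.float64(0.2079), np.float64(0.109), np.float64(0.2099), np.float64(0.1095)] [np.float64(-112.00367201005473), np.float64(158.40217790355783), np.float64(68.14391824018746), np.float64(-22.615831198517014)]
grasp tcp [0.66904457 0.04864327 0.1692133 ] [180.   35.   80.4]
pre [0.68052313 0.11650856 0.26751155]
turn [ 2.84 -3.37  9.03] | shift after turn [-2.64  9.38  4.63] | shift now [-10.06  -3.15   2.28] world mm [ 506.6 -378.7 -136.6]
```

jog_arm:
  rows:
    - [[-0.4,-0.1,0],[0,0,0],0]
    - [[-0.8,-0.25,0],[0,0,0],0]
    - [[-0.8,-0.25,0],[0,0,0],0]
    - [[-0.8,-0.25,0],[0,0,0],0]
    - [[-0.8,-0.25,0],[0,0,0],0]

```text
time_s: 0.72
tool_pos: [0.3569, 0.3603, 0.4044]
tcp_rot: [-180.0, -0.0, 160.6]
contact_force: [0.4, 0.1, 1.2]
finger_gap: 0.0854
```

jog_arm:
  rows:
    - [[-0.8,-0.25,0],[0,0,0],0]
    - [[-0.8,-0.25,0],[0,0,0],0]
    - [[-0.8,-0.25,0],[0,0,0],0]
    - [[-0.8,-0.25,0],[0,0,0],0]
    - [[-0.8,-0.25,0],[0,0,0],0]

```text
time_s: 1.35
tool_pos: [0.5586, 0.21, 0.4043]
tcp_rot: [-180.0, -0.0, 160.6]
contact_force: [0.1, 0.7, -0.4]
finger_gap: 0.0857
```

jog_arm:
  rows:
    - [[0,0,0],[0.26,-0.31,0.82],0]
    - [[0,0,0],[0.26,-0.31,0.82],0]
    - [[0,0,0],[0.26,-0.31,0.82],0]
    - [[0,0,0],[0.26,-0.31,0.82],0]
    - [[0,0,0],[0.26,-0.31,0.82],0]

```text
time_s: 1.98
tool_pos: [0.5574, 0.2112, 0.4042]
tcp_rot: [-173.3, 15.9, 125.8]
contact_force: [-0.1, 0.9, 0.7]
finger_gap: 0.0851
```

jog_arm:
  rows:
    - [[0,0,0],[0.26,-0.31,0.82],0]
    - [[0,0,0],[0.26,-0.31,0.82],0]
    - [[0,0,0],[0.26,-0.31,0.82],0]
    - [[0,0,0],[0.26,-0.31,0.82],0]
    - [[0,0,0],[0.26,-0.31,0.82],0]

```text
time_s: 2.6
tool_pos: [0.5574, 0.2113, 0.4042]
tcp_rot: [-177.6, 32.6, 88.6]
contact_force: [1.1, 0.0, 0.5]
finger_gap: 0.0852
```

```bash
cat > chis.py <<'E'
from h import *
butt=np.array([.6585,-.0137,0]);Rt,d=Rtool(-99.6)
tip=butt+.036*d;tip[2]=.0275
tcp=tip-.173*Rt[:,2];s=state();print(s['time_s'],s['joint_positions'].round(1))
go(tcp-.12*Rt[:,2],Rt);go(tcp,Rt)
E
python3 chis.py
```

```text
2.6 [ 20.   32.1  70.7 -29.1  92.4  24.8]
turn [ 0.26 -0.26  0.79] | shift after turn [0.31 2.29 2.56] | shift now [-0.06  2.2   2.65] world mm [ 123.1  -94.8 -136.7]
turn [ 0.26 -0.26  0.79] | shift after turn [0.31 2.29 4.56] | shift now [-0.13  2.12  4.65] world mm [ 111.7 -162.6 -235. ]
```

jog_arm:
  rows:
    - [[0,0,0],[0.26,-0.26,0.79],0]
    - [[0.08,0.57,0.5],[0,0,0],0]
    - [[0.08,0.57,0.6],[0,0,0],0]
    - [[0.08,0.57,0.7],[0,0,0],0]
    - [[0.07,0.57,0.7],[0,0,0],0]

```text
time_s: 3.22
tool_pos: [0.6815, 0.1187, 0.269]
tcp_rot: [-179.8, 34.9, 80.7]
contact_force: [0.1, 1.1, 0.7]
finger_gap: 0.0858
```

```bash
python3 chis.py; python3 - <<'E'
from h import *
p,d=shot("side","a");crop(p,180,60,340,210,5,"a1")
E
```

```text
3.225 [  9.8  48.4  61.9 -32.8  83.9  26.9]
turn [ 0.   -0.02  0.03] | shift after turn [-0.02 -0.01  0.04] | shift now [-0.02 -0.01  0.04] world mm [-1.  -2.2 -1.5]
turn [ 0.   -0.02  0.03] | shift after turn [-0.02 -0.01  2.04] | shift now [-0.02 -0.01  2.04] world mm [-12.5 -70.1 -99.8]
```

View pics/a1.png

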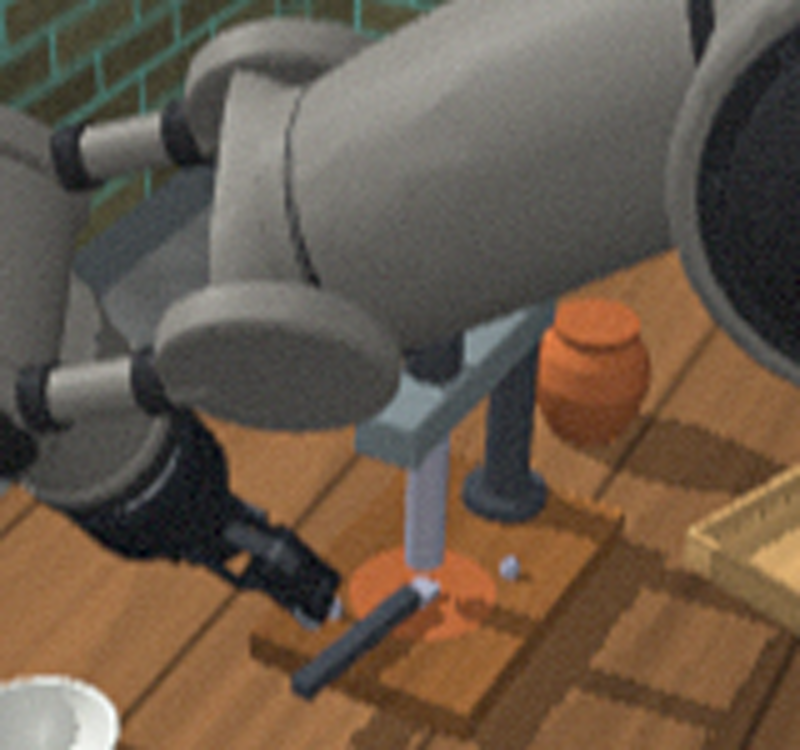

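The side view (crop a1) shows the open gripper up and behind the chisel's butt, which is at about crop (305,685), clear of the stand arm. I'll go in along the tool axis.

jog_arm:
  rows:
    - [[0,0,0.5],[0,-0.02,0.03],0]
    - [[0,0,0.5],[0,0,0],0]
    - [[0,0,0.4],[0,0,0],0]
    - [[0,0,0.2],[0,0,0],0]

```text
time_s: 3.78
tool_pos: [0.6712, 0.0644, 0.1904]
tcp_rot: [-179.9, 35.1, 80.4]
contact_force: [0.5, -0.2, 0.9]
finger_gap: 0.0854
```

```bash
python3 chis.py; python3 - <<'E'
from h import *
p,d=shot("side","b");crop(p,180,100,300,210,6,"b1")
p,d=shot("top","b");crop(p,220,120,340,210,6,"b2")
E
```

```text
3.775 [  5.6  51.1  69.9 -35.4  73.1  30.1]
turn [-0.01  0.01  0.  ] | shift after turn [-0.02  0.01 -1.56] | shift now [-0.02  0.01 -1.56] world mm [ 9.3 52.1 77.1]
turn [-0.01  0.01  0.  ] | shift after turn [-0.02  0.01  0.44] | shift now [-0.01  0.01  0.44] world mm [ -2.2 -15.8 -21.2]
```

View pics/b1.png

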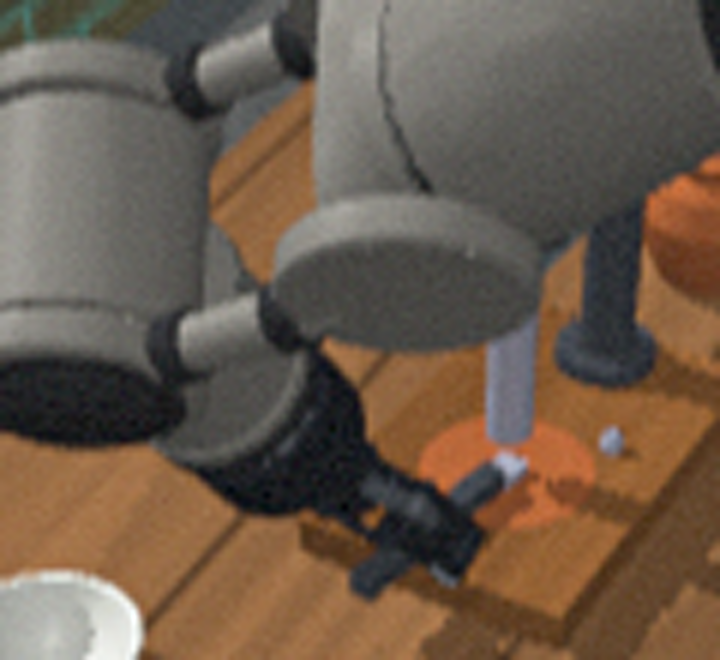

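View pics/b2.png

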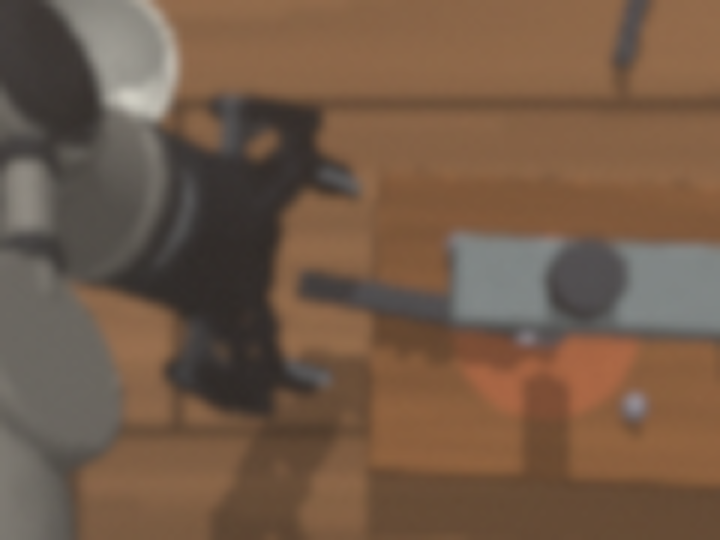

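The jaws, at top-crop (340,180) and (310,375), straddle the chisel and line up with its axis. Next I advance and close.

jog_arm:
  rows:
    - [[-0.01,0,0.25],[0,0,0],0]
    - [[0,0,0.15],[0,0,0],0.2]
    - [[0,0,0.03],[0,0,0],0.5]
    - [[0,0,0],[0,0,0],1]
    - [[0,0,0],[0,0,0],1]
  newtons: 80

```text
time_s: 4.5
tool_pos: [0.6693, 0.0503, 0.1717]
tcp_rot: [179.9, 35.0, 80.4]
contact_force: [-2.5, 1.2, 2.8]
finger_gap: 0.0139
```

jog_arm:
  rows:
    - [[0,0,0],[0,0,0],1]
    - [[0,0,0],[0,0,0],1]
    - [[0,0,0],[0,0,0],1]

```text
time_s: 4.88
tool_pos: [0.6693, 0.0504, 0.172]
tcp_rot: [179.9, 35.0, 80.4]
contact_force: [0.1, 3.0, 5.2]
finger_gap: 0.0118
```

```bash
python3 chis.py; python3 - <<'E'
from h import *
print(state()['contact_force'],state()['torque'],state()['finger_gap'])
p,d=shot("side","c");crop(p,180,100,300,210,6,"b3")
E
```

```text
4.875 [  4.4  52.   71.3 -36.3  70.4  30.8]
turn [ 0.01  0.   -0.  ] | shift after turn [ 0.   -0.   -1.95] | shift now [ 0.    0.   -1.95] world mm [11.2 66.1 95.6]
turn [ 0.01  0.   -0.  ] | shift after turn [ 0.   -0.    0.05] | shift now [ 0.   -0.    0.05] world mm [-0.3 -1.7 -2.7]
[0.08101921 2.97569654 5.16171387] [ 0.17155956  0.07938723 -0.09612945] 0.011796543899962564
```

View pics/b3.png

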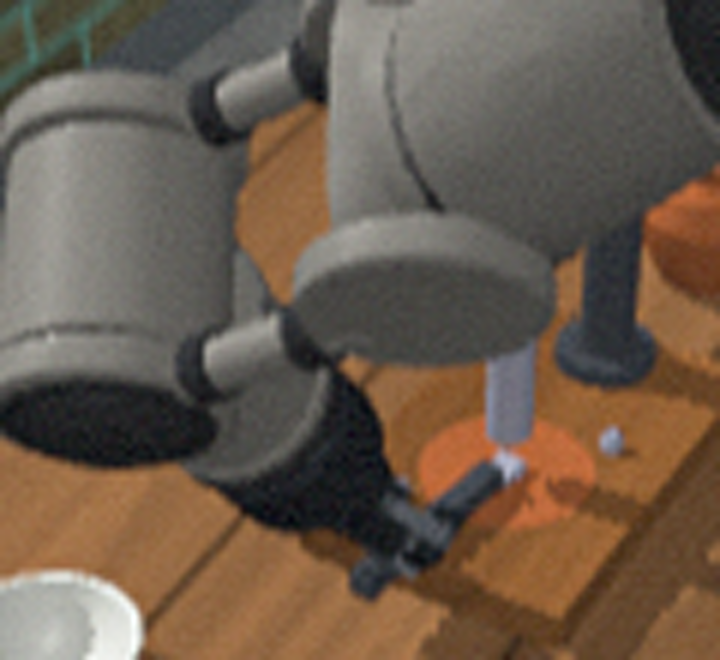

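jog_arm:
  rows:
    - [[-0.08,0,-0.11],[0,0,0],1]
    - [[0,0,0],[0,0,0],1]
    - [[0,0,0],[0,0,0],1]

```text
time_s: 5.3
tool_pos: [0.669, 0.0498, 0.1791]
tcp_rot: [180.0, 35.0, 80.4]
contact_force: [-0.9, -0.3, -2.4]
finger_gap: 0.0114
```

```bash
python3 chis.py; python3 - <<'E'
from h import *
s=state();print(s['contact_force'],s['torque'],s['finger_gap'],s['tool_pos'])
p,d=shot("side","d");crop(p,180,100,300,210,6,"b4")
E
```

```text
5.3 [  4.4  51.5  71.2 -36.1  71.   30.3]
turn [ 0.  0. -0.] | shift after turn [ 0.08  0.   -1.86] | shift now [ 0.08  0.   -1.86] world mm [11.5 66.7 88.5]
turn [ 0.  0. -0.] | shift after turn [0.08 0.   0.14] | shift now [0.08 0.   0.14] world mm [ 0.  -1.1 -9.8]
[-0.92985625 -0.2923334  -2.3971228 ] [ 0.523391   -0.06166822  0.01495163] 0.011448654452651306 [0.66900642 0.04977236 0.17905643]
```

View pics/b4.png

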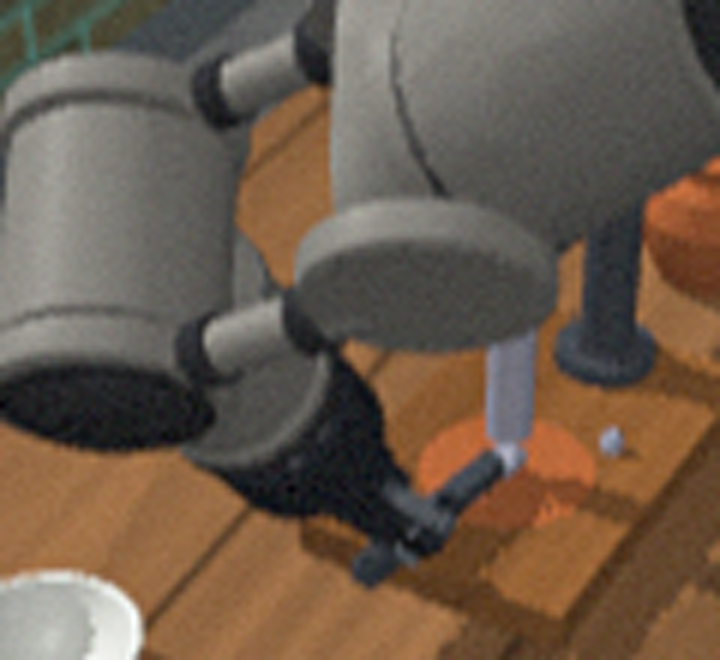

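The chisel is lifted: the load is about −2.4 N and the tip has risen to crop (510,458), still level. I'll pull it straight out.

jog_arm:
  rows:
    - [[0.1,0,-0.07],[0,0,0],1]
    - [[0.3,0,-0.21],[0,0,0],1]
    - [[0.4,0,-0.28],[0,0,0],1]
    - [[0.4,0,-0.28],[0,0,0],1]
    - [[0.4,0,-0.28],[0,0,0],1]

```text
time_s: 5.98
tool_pos: [0.6886, 0.1683, 0.1793]
tcp_rot: [179.9, 35.0, 80.4]
contact_force: [-0.5, -0.8, -1.4]
finger_gap: 0.0117
```

```bash
python3 - <<'E'
from h import *
s=state();print(s['contact_force'],s['torque'],s['finger_gap'],s['tool_pos'])
p,d=shot("side","e");crop(p,160,100,300,210,5,"b5")
p,d=shot("top","e");crop(p,200,120,340,210,5,"b6")
E
```

```text
[-0.49694431 -0.84139752 -1.35772206] [ 0.56631434 -0.13436031  0.02970259] 0.011742674162715717 [0.68861137 0.16826322 0.17929458]
```

View pics/b5.png

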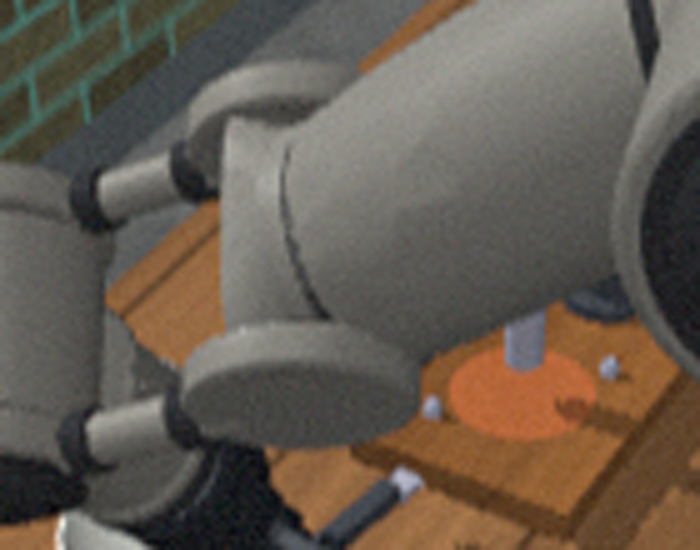

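View pics/b6.png

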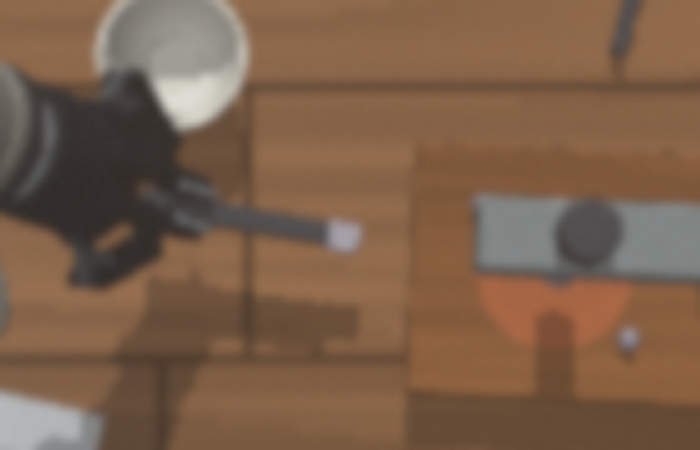

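The chisel is clear of the stand and held firmly, with its tip at top-crop (345,235). Next is the move to the tray.

```bash
cat > tray.py <<'E'
from h import *
Rt,d=Rtool(-112)
tip=np.array([.4242,-.3472,0])-.029*d;tip[2]=.015
tcp=tip-.173*Rt[:,2];s=state();print(s['time_s'],s['joint_positions'].round(1),s['tool_pos'].round(4),s['contact_force'].round(1),tcp.round(4))
E
cat > t1.py <<'E'
from tray import *
for nm,w in dict(W1=[.47,.12,.33],W2=tcp+[0,0,.12],G=tcp).items(): print(nm);go(w,Rt)
E
python3 t1.py
```

```text
6.075 [ 13.7  56.3  60.1 -32.3  80.5  33.3] [0.6884 0.1705 0.1791] [ 0.4  0.8 -2.5] [ 0.4722 -0.2283  0.1567]
W1
turn [ 0.86 -0.01  1.2 ] | shift after turn [-3.2  -3.06 -0.83] | shift now [-2.61 -3.45 -1.25] world mm [-218.4  -50.5  150.9]
W2
turn [ 0.86 -0.01  1.2 ] | shift after turn [-7.09 -0.85  2.98] | shift now [-6.79 -2.48  2.75] world mm [-216.2 -398.8   97.6]
G
turn [ 0.86 -0.01  1.2 ] | shift after turn [-5.94 -0.85  4.61] | shift now [-5.65 -2.48  4.39] world mm [-216.2 -398.8  -22.4]
```

jog_arm:
  rows:
    - [[-0.35,-0.2,-0.4],[0,0,0],1]
    - [[-0.5,-0.6,-0.25],[0,0,0],1]
    - [[-0.5,-0.7,-0.2],[0,0,0],1]
    - [[-0.5,-0.7,-0.2],[0,0,0],1]
    - [[-0.5,-0.7,-0.2],[0,0,0],1]

```text
time_s: 6.7
tool_pos: [0.5033, 0.1232, 0.3226]
tcp_rot: [179.9, 35.0, 80.4]
contact_force: [1.2, -0.3, -0.9]
finger_gap: 0.0118
```

jog_arm:
  rows:
    - [[-0.25,-0.5,0],[0,0,0],1]
    - [[0,0,0],[0.3,0,0.4],1]
    - [[0,0,0],[0.3,0,0.4],1]
    - [[0,0,0],[0.26,0,0.4],1]

```text
time_s: 7.2
tool_pos: [0.4731, 0.1164, 0.3306]
tcp_rot: [-180.0, 35.0, 67.6]
contact_force: [0.6, 0.4, -2.2]
finger_gap: 0.0114
```

```bash
python3 t1.py
```

```text
7.2 [ 12.6  26.7  93.2 -28.3  82.9  44.3] [0.4731 0.1164 0.3306] [ 0.6  0.4 -2.2] [ 0.4722 -0.2283  0.1567]
W1
turn [-0.03  0.   -0.03] | shift after turn [ 0.03 -0.07 -0.01] | shift now [ 0.03 -0.07 -0.01] world mm [-3.1  3.6 -0.6]
W2
turn [-0.03  0.   -0.03] | shift after turn [-3.85  2.14  3.79] | shift now [-3.84  2.17  3.79] world mm [  -0.9 -344.7  -53.9]
G
turn [-0.03  0.   -0.03] | shift after turn [-2.71  2.14  5.43] | shift now [-2.69  2.17  5.42] world mm [  -0.9 -344.7 -173.9]
```

jog_arm:
  rows:
    - [[-0.3,0.15,0.3],[-0.03,0,-0.03],1]
    - [[-0.6,0.33,0.59],[0,0,0],1]
    - [[-0.6,0.33,0.59],[0,0,0],1]
    - [[-0.6,0.33,0.59],[0,0,0],1]
    - [[-0.6,0.33,0.59],[0,0,0],1]

```text
time_s: 7.82
tool_pos: [0.4713, -0.1263, 0.2926]
tcp_rot: [179.9, 35.0, 68.1]
contact_force: [1.5, 0.7, -1.6]
finger_gap: 0.0114
```

jog_arm:
  rows:
    - [[-0.6,0.33,0.59],[0,0,0],1]
    - [[-0.55,0.34,0.54],[0,0,0],1]
    - [[0,0,0],[0,0,0],1]

```text
time_s: 8.2
tool_pos: [0.4726, -0.2312, 0.2762]
tcp_rot: [-180.0, 35.1, 67.9]
contact_force: [-0.7, 0.7, -2.3]
finger_gap: 0.0116
```

```bash
python3 t1.py;python3 - <<'E'
from h import *
p,d=shot("top","f");crop(p,300,180,440,280,5,"f1")
p,d=shot("side","f");crop(p,230,80,400,210,4,"f2")
E
```

```text
8.2 [-25.6  29.8  98.4 -42.7  57.8  21.9] [ 0.4726 -0.2312  0.2762] [-0.7  0.7 -2.3] [ 0.4722 -0.2283  0.1567]
W1
turn [-0.01  0.01 -0.01] | shift after turn [ 3.92 -2.23 -3.84] | shift now [ 3.91 -2.25 -3.84] world mm [ -2.6 351.2  53.8]
W2
turn [-0.01  0.01 -0.01] | shift after turn [ 0.03 -0.02 -0.03] | shift now [ 0.03 -0.02 -0.03] world mm [-0.4  2.9  0.5]
G
turn [-0.01  0.01 -0.01] | shift after turn [ 1.18 -0.02  1.61] | shift now [ 1.18 -0.02  1.61] world mm [  -0.4    2.9 -119.5]
```

View pics/f1.png

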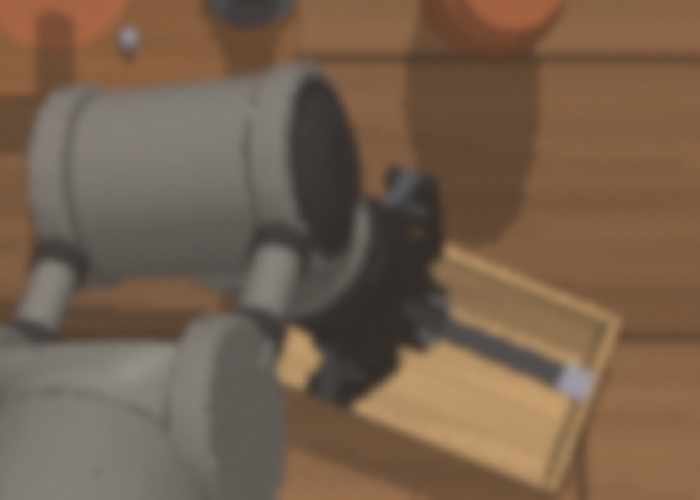

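View pics/f2.png

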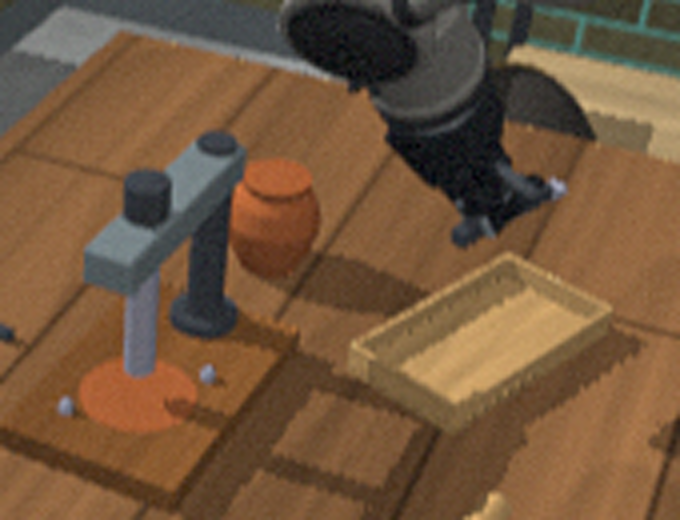

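```bash
python3 - <<'E'
from h import *
print(onz("top",cp([(60,85),(310,65),(360,200),(575,380)],300,180),.3), onz("top",cp([(575,380)],300,180),.14))
P=depthpts("top",np.load("top_f.npz")['d'])
for c in [(150,100),(280,80),(150,160),(280,160),(575,380),(500,355)]:
    u,v=np.round(cp(c,300,180)).astype(int);print(c,P[v,u].round(3))
E
```

```text
[[ 0.55172501 -0.10825304  0.3       ]
 [ 0.56141363 -0.22798171  0.3       ]
 [ 0.49685809 -0.25068593  0.3       ]
 [ 0.41185034 -0.35071986  0.3       ]] [[ 0.40474038 -0.40060877  0.14      ]]
(150, 100) [ 0.536 -0.137  0.408]
(280, 80) [ 0.542 -0.186  0.446]
(150, 160) [ 0.509 -0.134  0.428]
(280, 160) [ 0.508 -0.183  0.46 ]
(575, 380) [ 0.403 -0.404  0.132]
(500, 355) [ 0.417 -0.36   0.147]
```

jog_arm:
  rows:
    - [[0.3,0,0.42],[0,0,0],1]
    - [[0.35,0,0.48],[0,0,0],1]
    - [[0.3,0,0.4],[0,0,0],1]
    - [[0.15,0,0.2],[0,0,0],1]
    - [[0,0,0],[0,0,0],1]

```text
time_s: 8.93
tool_pos: [0.4739, -0.2255, 0.1647]
tcp_rot: [-179.9, 35.1, 68.2]
contact_force: [0.7, -0.2, -1.4]
finger_gap: 0.0119
```

```bash
python3 t1.py|tail -1;python3 - <<'E'
from h import *
s=state();print(s['contact_force'],s['tool_pos'])
p,d=shot("side","g");crop(p,270,80,410,200,5,"g2")
E
```

```text
turn [0.   0.01 0.02] | shift after turn [ 0.03 -0.01  0.14] | shift now [ 0.03 -0.01  0.14] world mm [-1.7 -2.8 -8. ]
[ 0.70044077 -0.20492785 -1.41975586] [ 0.47394991 -0.22551835  0.16466501]
```

View pics/g2.png

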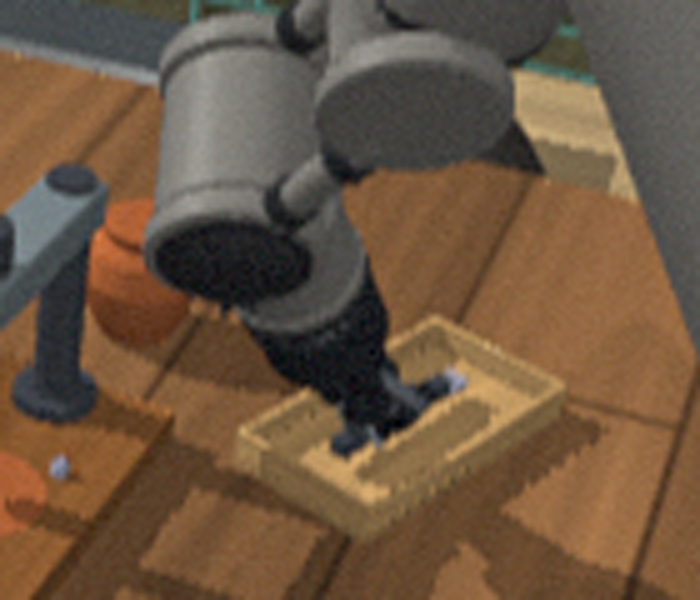

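The chisel is over the tray, its tip at crop (452,380), a little above the floor. I'll lower it the last 8 mm.

jog_arm:
  rows:
    - [[0.04,0,0.06],[0,0,0],1]
    - [[0.04,0,0.05],[0,0,0],1]
    - [[0,0,0],[0,0,0],1]

```text
time_s: 9.35
tool_pos: [0.4737, -0.2263, 0.1569]
tcp_rot: [-180.0, 35.0, 68.1]
contact_force: [0.0, 1.1, -1.0]
finger_gap: 0.0115
```

jog_arm:
  rows:
    - [[0.02,0,0.03],[0,0,0],1]
    - [[0,0,0],[0,0,0],1]
    - [[0,0,0],[0,0,0],0.6]
    - [[0,0,0],[0,0,0],0.55]
    - [[0,0,0],[0,0,0],0.55]

```text
time_s: 9.98
tool_pos: [0.4739, -0.2263, 0.1549]
tcp_rot: [180.0, 35.1, 68.1]
contact_force: [-0.8, 0.0, 0.7]
finger_gap: 0.0385
```

```bash
python3 - <<'E'
from h import *
s=state();print(s['contact_force'],s['tool_pos'],s['finger_gap'])
p,d=shot("side","i");crop(p,270,80,410,200,5,"i2")
E
```

```text
[-0.82825527  0.01020472  0.72327175] [ 0.47385067 -0.22633702  0.15489085] 0.03850822047592091
```

View pics/i2.png

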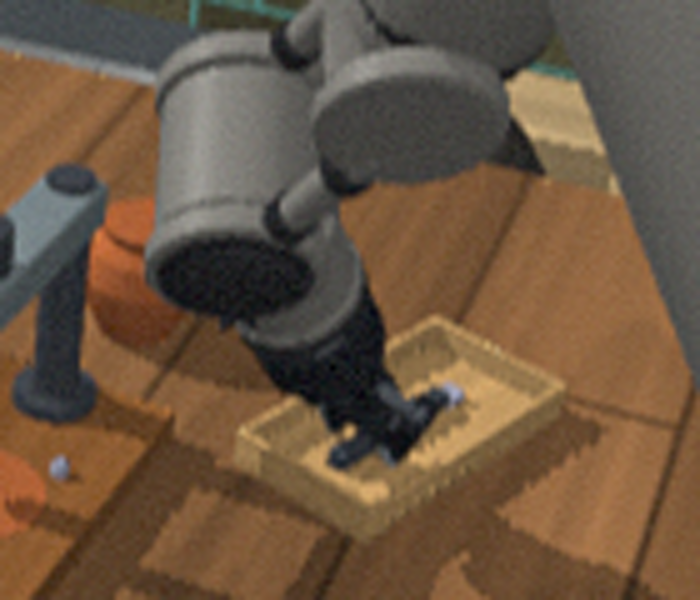

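The chisel lies on the tray floor between the open jaws, tip at crop (452,393). I'll retreat and check it.

jog_arm:
  rows:
    - [[0,0,-0.2],[0,0,0],0.55]
    - [[0,0,-0.5],[0,0,0],0.5]
    - [[0,0,-0.7],[0,0,0],0.3]
    - [[-0.5,0,-0.7],[0,0,0],0]
    - [[-0.5,0,-0.7],[0,0,0],0]

```text
time_s: 10.65
tool_pos: [0.4915, -0.1814, 0.3288]
tcp_rot: [-180.0, 35.0, 68.2]
contact_force: [0.6, -0.8, 0.6]
finger_gap: 0.0853
```

```bash
cat > tmpl.py <<'E'
from h import *
# template pose (origin mid underside), yaw
TP=np.array([.5815,.3460,0]);TY=-99.5
def grip_tcp(TP,TY,along=0.0):
    Rt,d=Rtool(TY); g=TP-.073*d+np.array([0,0,.044])
    return g-(.1547-along)*Rt[:,2],Rt,d
E
python3 - <<'E'
from tmpl import *
s=state();print(s['time_s'],s['joint_positions'].round(1),s['tool_pos'])
p,d=shot("side","j");crop(p,270,80,410,200,5,"j2")
p,d=shot("top","j");crop(p,300,180,440,280,5,"j1")
t,Rt,dd=grip_tcp(TP,TY);print(t,t-.1*Rt[:,2])
go(t-.1*Rt[:,2],Rt)
E
```

```text
10.65 [-19.8  26.2  94.4 -38.7  66.4  20.2] [ 0.49145715 -0.18139035  0.32878218]
[0.60819352 0.50551421 0.17072282] [0.61766027 0.56208523 0.25263803]
turn [-0.76  0.01 -1.22] | shift after turn [ 1.107e+01  1.000e-02 -6.120e+00] | shift now [10.81 -2.69 -5.98] world mm [125.1 744.2 -80.4]
```

View pics/j2.png

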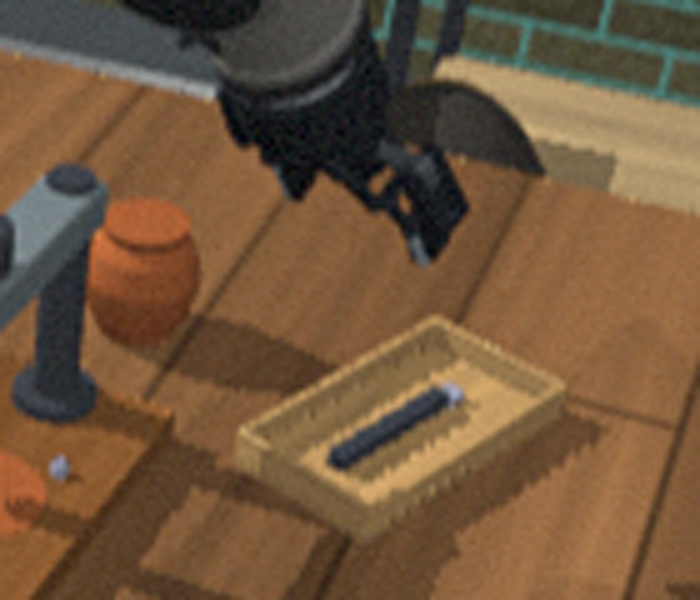

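View pics/j1.png

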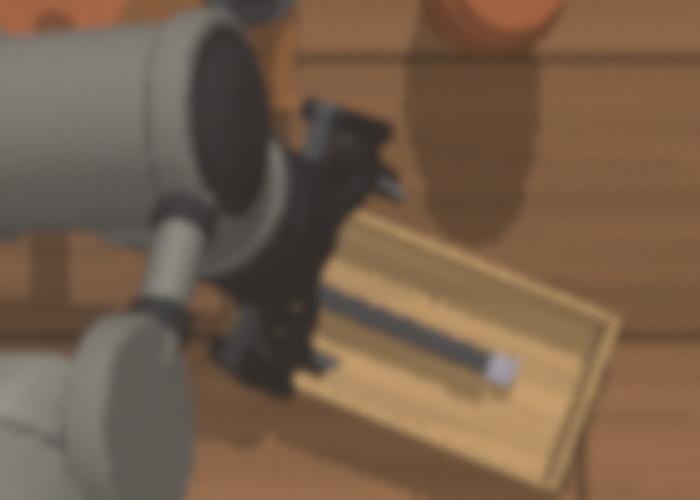

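The chisel is centred on the tray floor, from crop (335,455) to (455,393). Now the long template.

```bash
cat > t2.py <<'E'
from tmpl import *
s=state();print(s['time_s'],s['joint_positions'].round(1),s['tool_pos'].round(4),s['contact_force'].round(1),s['finger_gap'])
t,Rt,dd=grip_tcp(TP,TY)
go(t+[0,0,.1],Rt);go(t,Rt)
E
python3 t2.py
```

```text
10.75 [-19.8  25.9  94.1 -38.8  66.4  20.3] [ 0.4925 -0.1821  0.3331] [-0.7  0.  -0.2] 0.08557427005798243
turn [-0.76  0.01 -1.22] | shift after turn [ 1.012e+01  1.000e-02 -5.810e+00] | shift now [ 9.88 -2.48 -5.69] world mm [115.6 687.6 -62.3]
turn [-0.76  0.01 -1.22] | shift after turn [ 1.107e+01  1.000e-02 -4.450e+00] | shift now [10.83 -2.5  -4.33] world mm [ 115.6  687.6 -162.3]
```

jog_arm:
  rows:
    - [[0,0,0],[-0.38,0,-0.61],0]
    - [[0,0,0],[-0.38,0,-0.61],0]
    - [[0.3,0,-0.2],[0,0,0],0]
    - [[0.7,0,-0.5],[0,0,0],0]
    - [[0.7,0,-0.5],[0,0,0],0]

```text
time_s: 11.38
tool_pos: [0.5121, -0.0579, 0.3273]
tcp_rot: [-179.2, 34.9, 80.9]
contact_force: [1.5, -0.8, -0.0]
finger_gap: 0.0853
```

```bash
python3 t2.py
```

```text
11.375 [ -6.   25.9  95.3 -38.2  67.4  21.2] [ 0.5121 -0.0579  0.3273] [ 1.5 -0.8 -0. ] 0.08528310606892989
turn [-0.07 -0.01  0.03] | shift after turn [ 8.34  0.03 -4.69] | shift now [ 8.35  0.02 -4.68] world mm [ 96.1 563.4 -56.6]
turn [-0.07 -0.01  0.03] | shift after turn [ 9.3   0.03 -3.33] | shift now [ 9.3   0.04 -3.32] world mm [  96.1  563.4 -156.6]
```

jog_arm:
  rows:
    - [[0.8,0,-0.45],[-0.07,0,0.03],0]
    - [[0.8,0,-0.45],[0,0,0],0]
    - [[0.8,0,-0.45],[0,0,0],0]
    - [[0.8,0,-0.45],[0,0,0],0]
    - [[0.8,0,-0.45],[0,0,0],0]

```text
time_s: 12.0
tool_pos: [0.557, 0.2133, 0.3001]
tcp_rot: [-179.9, 35.0, 80.6]
contact_force: [0.8, -0.9, -0.3]
finger_gap: 0.0851
```

jog_arm:
  rows:
    - [[0.8,0,-0.45],[0,0,0],0]
    - [[0.8,0,-0.45],[0,0,0],0]
    - [[0.8,0,-0.45],[0,0,0],0]
    - [[0.8,0,-0.45],[0,0,0],0]

```text
time_s: 12.5
tool_pos: [0.5927, 0.4294, 0.2786]
tcp_rot: [-179.9, 35.0, 80.6]
contact_force: [0.7, 0.7, -0.3]
finger_gap: 0.0853
```

```bash
python3 t2.py
```

```text
12.5 [ 34.5  56.3  43.5 -25.2 104.6  42.7] [0.5927 0.4294 0.2786] [ 0.7  0.7 -0.3] 0.08534472311007128
turn [-0.   -0.01  0.01] | shift after turn [ 1.14  0.04 -0.63] | shift now [ 1.14  0.05 -0.63] world mm [15.4 76.1 -7.9]
turn [-0.   -0.01  0.01] | shift after turn [2.09 0.04 0.73] | shift now [2.09 0.05 0.73] world mm [  15.4   76.1 -107.9]
```

jog_arm:
  rows:
    - [[0.5,0.02,-0.3],[0,0,0],0]
    - [[0.5,0.02,-0.3],[0,0,0],0]
    - [[0.14,0,-0.03],[0,0,0],0]
    - [[0,0,0],[0,0,0],0]

```text
time_s: 13.0
tool_pos: [0.6076, 0.5046, 0.2688]
tcp_rot: [-179.8, 35.0, 80.7]
contact_force: [0.2, -0.4, -0.5]
finger_gap: 0.0857
```

```bash
python3 t2.py;  python3 - <<'E'
from h import *
p,d=shot("side","k");crop(p,110,210,270,330,5,"k2")
p,d=shot("top","k");crop(p,70,140,210,240,5,"k1")
E
```

```text
13.0 [ 38.1  67.6  20.3 -25.7 117.   40.7] [0.6076 0.5046 0.2688] [ 0.2 -0.4 -0.5] 0.08567592819482532
turn [-0.    0.    0.02] | shift after turn [-0.01  0.01 -0.04] | shift now [-0.01  0.01 -0.04] world mm [0.6 0.9 1.9]
turn [-0.    0.    0.02] | shift after turn [0.95 0.01 1.33] | shift now [0.95 0.01 1.33] world mm [  0.6   0.9 -98.1]
```

View pics/k2.png

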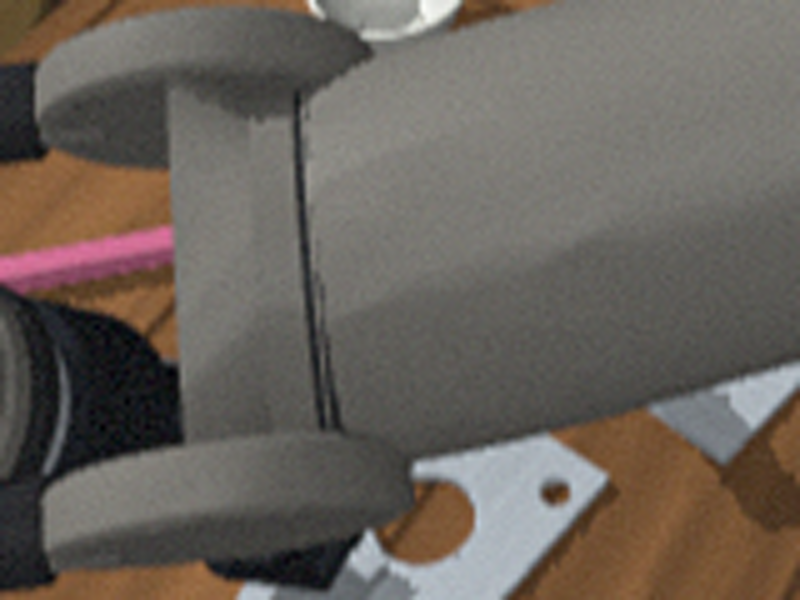

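View pics/k1.png

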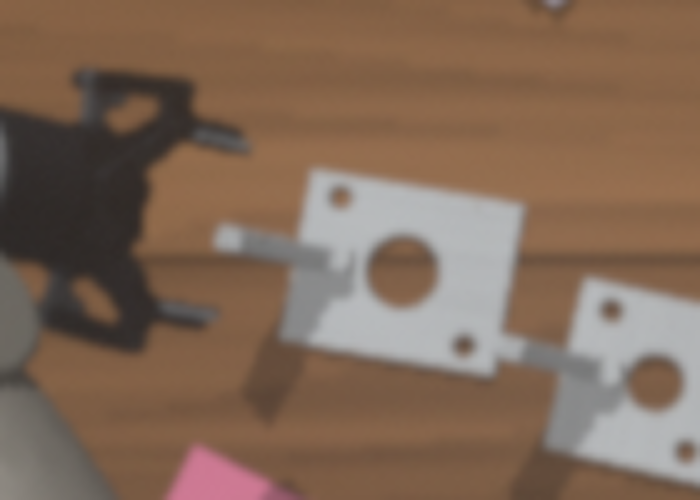

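The jaws straddle the handle line (top-crop handle at (230,238) to (345,262)). The arm is getting near full stretch, so I'll check the reach with a quick fit from the logged states.

```bash
cat > reach.py <<'E'
from h import *
from scipy.optimize import least_squares
D=[([62.281,19.637,87.377,0,73.07,-8.367],[.1739,.4952,.4040],[-179.91,-.01,160.65]),
([9.8,48.4,61.9,-32.8,83.9,26.9],[.6815,.1187,.269],[-179.8,34.9,80.7]),
([4.4,52.,71.3,-36.3,70.4,30.8],[.6693,.0504,.1720],[179.9,35,80.4]),
([12.6,26.7,93.2,-28.3,82.9,44.3],[.4731,.1164,.3306],[-180,35,67.6]),
([-25.6,29.8,98.4,-42.7,57.8,21.9],[.4726,-.2312,.2762],[-180,35.1,67.9]),
([34.5,56.3,43.5,-25.2,104.6,42.7],[.5927,.4294,.2786],[-179.9,35,80.6]),
([38.1,67.6,20.3,-25.7,117,40.7],[.6076,.5046,.2688],[-179.8,35,80.7])]
def W(p,q):
    a,h,L2,L3,c,L6=p;q=np.radians(q)
    r=a+L2*np.sin(q[1])+L3*np.sin(q[1]+q[2]+c);z=h+L2*np.cos(q[1])+L3*np.cos(q[1]+q[2]+c)
    return np.array([r*np.cos(q[0]),r*np.sin(q[0]),z])
def res(p): return np.concatenate([W(p,q)+p[5]*R.from_euler('xyz',e,degrees=True).as_matrix()[:,2]-t for q,t,e in D])
f=least_squares(res,[0,.35,.4,.4,0,.1],x_scale=.1);P0=f.x
if __name__=="__main__":
    from tmpl import *
    print(P0.round(4),abs(f.fun).max())
    a,h,L2,L3,c,L6=P0
    for tilt in(35,30,25,20,15,0):
      for al in (0,):
        Rt,d=Rtool(TY,tilt);g=TP-.073*d+[0,0,.044];w=g-(.1547+L6)*Rt[:,2]
        r=np.hypot(*w[:2])-a;D2=np.hypot(r,w[2]-h)
        co=(D2**2-L2**2-L3**2)/(2*L2*L3);print(tilt,w.round(3),D2,L2+L3,np.degrees(np.arccos(co))-np.degrees(c) if abs(co)<=1 else None)
E
python3 reach.py
```

```text
[ 0.0365  0.0945  0.4534  0.3332  0.0451 -0.0026] 0.05997912353538548
35 [0.608 0.504 0.169] 0.7568206268933361 0.7866279079700178 29.44590209392392
30 [0.606 0.493 0.176] 0.749170777053806 0.7866279079700178 33.35444343302702
25 [0.604 0.481 0.182] 0.7411297282178017 0.7866279079700178 37.062804405619026
20 [0.602 0.469 0.187] 0.7327461706856303 0.7866279079700178 40.60476809392968
15 [0.6   0.457 0.191] 0.7240725076959347 0.7866279079700178 44.00020621827833
0 [0.594 0.418 0.196] 0.6968898052965569 0.7866279079700178 53.397090027719244
```

```bash
cat > reach2.py <<'E'
from reach import *
def rot(ax,deg): return R.from_rotvec(np.radians(deg)*np.array(ax)).as_matrix()
def FK(p,q):
    a,h,L2,e,L3,L6,o,b=p
    M=rot([0,0,1],q[0]);x=M@[a,b,h]
    M=M@rot([0,1,0],q[1]);x=x+M@[0,0,L2]
    M=M@rot([0,1,0],q[2]);x=x+M@[e,0,L3]
    M=M@rot([0,0,1],SG[0]*q[3])@rot([0,1,0],q[4]);x=x+M@[o,0,L6]
    return x,M
best=None
for s in(1,-1):
    SG=[s]
    for i in range(30):
        g=np.random.default_rng(i).uniform([-.1,.1,.2,-.1,.2,0,-.1,-.1],[.1,.5,.5,.1,.5,.2,.1,.1])
        f=least_squares(lambda p:np.concatenate([FK(p,q)[0]-t for q,t,_ in D]),g,x_scale=.1)
        if best is None or f.cost<best[0]: best=(f.cost,s,f.x,abs(f.fun).max())
SG=[best[1]]
if __name__=="__main__":
    print(best)
    for q,t,e in D: print(np.degrees(np.arccos(np.clip(FK(best[2],q)[1][:,2]@R.from_euler('xyz',e,degrees=True).as_matrix()[:,2],-1,1))).round(2))
E
python3 reach2.py
```

```text
(np.float64(5.981209764047029e-07), 1, array([-1.36537362e-03,  2.23356136e-01,  5.06222608e-01,  4.63336569e-02,
        3.80537572e-01,  1.40321576e-01, -4.51876502e-04,  7.64220782e-02]), np.float64(0.0006299498181787239))
0.01
0.06
0.06
0.05
0.05
0.1
0.05
```

The fit is good, with residuals under 1 mm. Now I'll use it to check reach for the template grip.

```bash
cat > ik.py <<'E'
from reach2 import *
PB=best[2]
LO=np.array([-145.02,-44.19,2.07,-57.11,16.16]);HI=np.array([145.02,115.74,154.8,237.11,152.29])
def ik(t,Rt,q0):
    f=least_squares(lambda q:np.r_[(FK(PB,q)[0]-t)*10,(FK(PB,q)[1][:,2]-Rt[:,2])],np.clip(q0,LO+1,HI-1),bounds=(LO,HI),x_scale=30.)
    return f.x,np.abs(f.fun).max()
if __name__=="__main__":
    from tmpl import *
    q0=state()['joint_positions'][:5]
    for tilt in(35,30,25,20,10,0):
      for up in (0,.05,.1):
        Rt,d=Rtool(TY,tilt);g=TP-.073*d+[0,0,.044+up];q,e=ik(g-.1547*Rt[:,2],Rt,q0);print(tilt,up,q.round(1),round(e,5))
E
python3 ik.py
```

```text
35 0 [ 38.1  71.6  26.2 -24.  108. ] 0.0
35 0.05 [ 38.1  69.3  23.8 -24.7 112.3] 0.0
35 0.1 [ 38.1  67.8  19.6 -25.8 117.5] 0.0
30 0 [ 37.1  67.7  33.  -20.5 101.4] 0.0
30 0.05 [ 37.1  65.3  30.6 -20.9 105.8] 0.0
30 0.1 [ 37.1  63.6  26.8 -21.6 111. ] 0.0
25 0 [ 36.   64.2  39.  -17.3  95. ] 0.0
25 0.05 [ 36.   61.8  36.6 -17.5  99.6] 0.0
25 0.1 [ 36.   59.9  33.  -17.8 104.8] 0.0
20 0 [ 34.8  61.1  44.4 -14.2  88.8] 0.0
20 0.05 [ 34.8  58.6  42.1 -14.2  93.5] 0.0
20 0.1 [ 34.8  56.6  38.6 -14.3  98.8] 0.0
10 0 [32.1 55.7 54.3 -7.7 76.8] 0.0
10 0.05 [32.1 53.  52.  -7.5 81.7] 0.0
10 0.1 [32.1 50.8 48.7 -7.5 87.2] 0.0
0 0 [29.1 51.4 63.1 -0.  65.5] 0.0
0 0.05 [29.1 48.5 60.8 -0.  70.7] 0.0
0 0.1 [29.1 46.  57.8 -0.  76.2] 0.0
```

jog_arm:
  rows:
    - [[0.28,0,0.4],[0,0,0.02],0]
    - [[0.28,0,0.4],[0,0,0],0]
    - [[0.24,0,0.33],[0,0,0],0]
    - [[0.12,0,0.17],[0,0,0],0]
    - [[0.03,0,0.03],[0,0,0],0]

```text
time_s: 13.72
tool_pos: [0.6085, 0.5043, 0.1719]
tcp_rot: [180.0, 35.0, 80.4]
contact_force: [1.2, -0.6, 0.5]
finger_gap: 0.085
```

```bash
python3 t2.py;  python3 - <<'E'
from h import *
p,d=shot("top","l");crop(p,70,140,210,240,5,"l1")
E
```

```text
13.725 [ 38.   71.4  26.5 -24.  107.9  45.4] [0.6085 0.5043 0.1719] [ 1.2 -0.6  0.5] 0.08499208430772753
turn [-0.    0.   -0.01] | shift after turn [-0.93 -0.01 -1.36] | shift now [-0.93 -0.01 -1.36] world mm [-0.4  1.2 98.8]
turn [-0.    0.   -0.01] | shift after turn [ 0.03 -0.01  0.01] | shift now [ 0.03 -0.01  0.01] world mm [-0.4  1.2 -1.2]
```

View pics/l1.png

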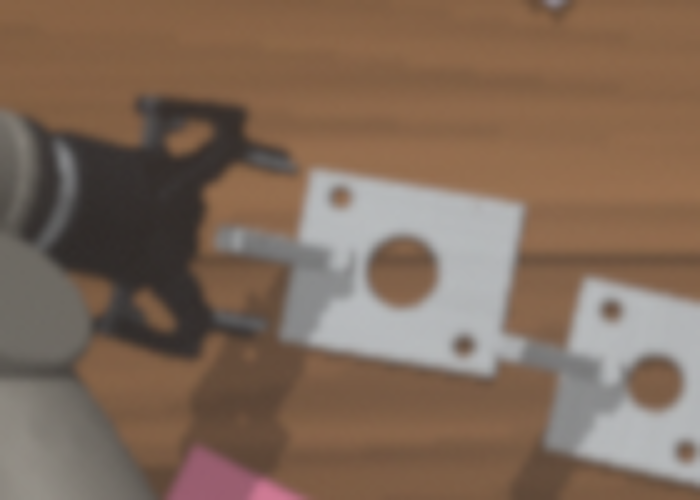

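The jaws are centred on the handle, with the midpoint at (262,241) and the handle at (262,245). I'll close them.

jog_arm:
  rows:
    - [[0,0,0],[0,0,0],0.5]
    - [[0,0,0],[0,0,0],0.8]
    - [[0,0,0],[0,0,0],1]
    - [[0,0,0],[0,0,0],1]
    - [[0,0,0],[0,0,0],1]
  newtons: 110

```text
time_s: 14.4
tool_pos: [0.6085, 0.5047, 0.173]
tcp_rot: [179.9, 34.9, 80.4]
contact_force: [-0.3, 0.9, 2.4]
finger_gap: 0.0125
```

jog_arm:
  rows:
    - [[0,0,0],[0,0,0],1]
    - [[0,0,0],[0,0,0],1]
    - [[-0.05,0,-0.07],[0,0,0],1]
    - [[-0.05,0,-0.07],[0,0,0],1]
    - [[-0.05,0,-0.07],[0,0,0],1]

```text
time_s: 15.02
tool_pos: [0.6085, 0.5043, 0.1879]
tcp_rot: [179.9, 35.0, 80.4]
contact_force: [-0.2, -0.2, -3.3]
finger_gap: 0.0129
```

```bash
python3 t2.py;  python3 - <<'E'
from h import *
print(state()['torque'])
p,d=shot("top","m");crop(p,70,140,210,240,5,"m1")
E
```

```text
15.025 [ 38.   70.5  25.9 -24.2 109.2  44.8] [0.6085 0.5043 0.1879] [-0.2 -0.2 -3.3] 0.012921917170559424
turn [-0.   -0.   -0.01] | shift after turn [-0.78 -0.01 -1.14] | shift now [-0.78 -0.01 -1.14] world mm [-0.3  1.2 82.8]
turn [-0.   -0.   -0.01] | shift after turn [ 0.18 -0.01  0.22] | shift now [ 0.18 -0.01  0.22] world mm [ -0.3   1.2 -17.2]
[ 0.59321155 -0.13561427 -0.0039305 ]
```

View pics/m1.png

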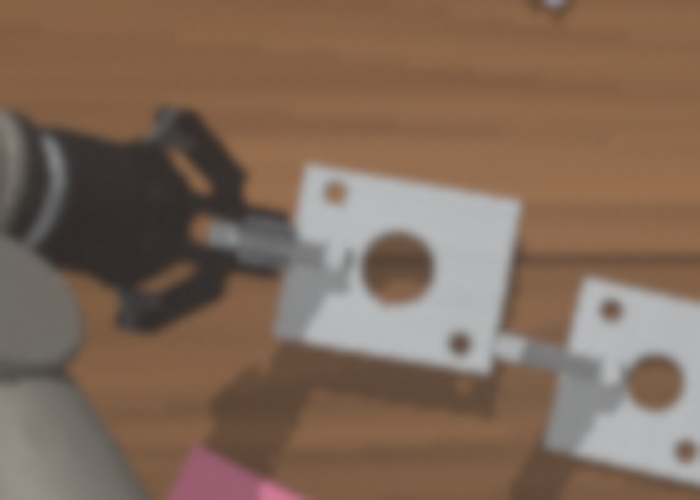

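The template is lifted and level (−3.3 N), its holes at top-crop (335,193) and (460,344). I'll work out its pose in the tool frame.

```bash
cat > hold.py <<'E'
from h import *
def holes(p,guess,z,n="top",r=9):
    "dark blob centroid around guessed pixels; returns world pts at z"
    g=cv2.cvtColor(p,cv2.COLOR_RGB2GRAY).astype(float);out=[]
    for u,v in guess:
        u0,v0=int(round(u))-r,int(round(v))-r;w=g[v0:v0+2*r+1,u0:u0+2*r+1]
        yy,xx=np.mgrid[:w.shape[0],:w.shape[1]];k=np.hypot(xx-r,yy-r)
        ref=np.percentile(w[k<6],85);wt=np.clip(ref-25-w,0,None)*(k<4.6)
        out.append([u0+(wt*xx).sum()/wt.sum(),v0+(wt*yy).sum()/wt.sum()])
    out=np.array(out);return out,onz(n,out,z)
def pose(H):
    "near,far hole -> origin, yaw, len"
    d=H[1]-H[0];return H.mean(0),np.degrees(np.arctan2(d[1],d[0])-np.arctan2(-76,90)),np.linalg.norm(d[:2])
E
python3 - <<'E'
from hold import *
p=np.load("top0.npz")['p'];a,H=holes(p,cp([(240,147),(363,295)],90,150),.005);print(a,H.round(4),pose(H))
p=np.load("top_m.npz")['p'];a,H=holes(p,cp([(335,193),(460,344)],70,140),.020);print(a,H.round(4),pose(H))
s=state();Rm=R.from_euler('xyz',s['tcp_rot'],degrees=True).as_matrix()
o,y,_=pose(H);o[2]=.015;print("tcp-origin",s['tool_pos']-o,"in tool",Rm.T@(o-s['tool_pos']),"nominal",Rtool(-99.5)[0].T@(-(Rtool(-99.5)[0]@[0,0,-.1547]-.073*Rtool(-99.5)[1]+[0,0,.044])))
# pins
S=np.load("side_f.npz")['p'];crop(S,230,160,300,200,10,"pinS")
T=np.load("top_e.npz")['p'];crop(T,270,150,340,200,10,"pinT")
E
```

```text
[[137.54396728 178.78118609]
 [162.28058728 208.65579119]] [[0.6273 0.3844 0.005 ]
 [0.5372 0.3082 0.005 ]] (array([0.5822412, 0.3462824, 0.005    ]), np.float64(-99.56249800856465), np.float64(0.11796399720073984))
[[136.56997455 177.95928753]
 [161.51680672 208.31652661]] [[0.6281 0.3836 0.02  ]
 [0.5375 0.3075 0.02  ]] (array([0.58276881, 0.34552757, 0.02      ]), np.float64(-99.76878329645693), np.float64(0.1183123907595561))
tcp-origin [0.02587174 0.15887259 0.17399896] in tool [-0.03234515  0.0006403   0.23481666] nominal [-3.4560736e-02  3.4482449e-18  2.3261377e-01]
```

View pics/pinS.png

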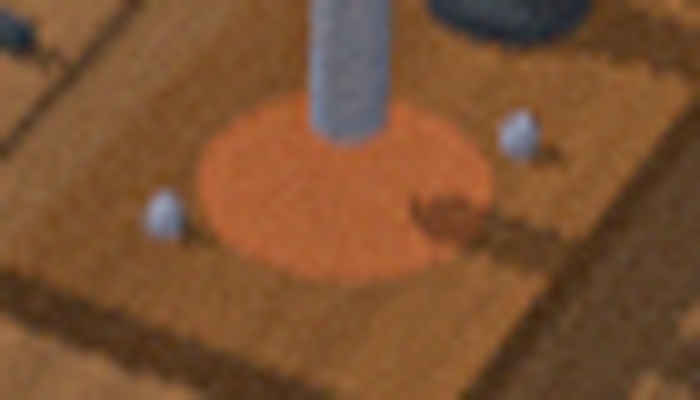

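View pics/pinT.png

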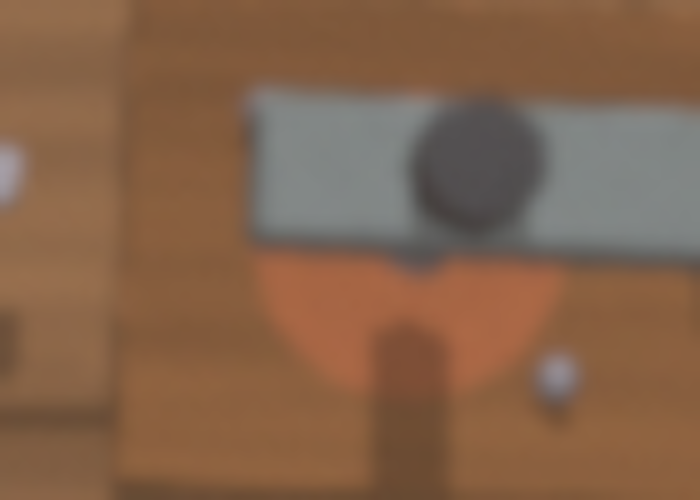

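```bash
python3 - <<'E'
from h import *
n=onz("side",cp([(165,215)],230,160,10),.0290)[0];f=onz("side",cp([(520,135)],230,160,10),.0290)[0]
ft=onz("top",cp([(557,374)],270,150,10),.030)[0]
lid=onz("side",cp([(347,187)],230,160,10),.024)[0]
print(n,f,ft,lid)
d=f-n;print(np.linalg.norm(d[:2]),np.degrees(np.arctan2(d[1],d[0])-np.arctan2(-76,90)),(n+f)/2)
# lid by colour, side & top
for nm,fl in(("side","side_f"),("side","side0"),("top","top_e"),("top","top0")):
    p=np.load(fl+".npz")['p'];h=cv2.cvtColor(p,cv2.COLOR_RGB2HSV)
    m=((h[...,0]<12)&(h[...,1]>150)&(h[...,2]>90)).astype(np.uint8)
    v,u=np.nonzero(m);P=onz(nm,np.c_[u,v],.024);k=(P[:,0]>.58)&(P[:,0]<.70)&(P[:,1]>-.2)&(P[:,1]<-.07)
    P=P[k][:,:2]
    c,r=cv2.minEnclosingCircle((P*1000).astype(np.float32));print(nm,len(P),np.round(c,1),round(r,1))
E
```

```text
[ 0.67829778 -0.08922633  0.029     ] [ 0.59835022 -0.17605182  0.029     ] [ 0.60047654 -0.17714185  0.03      ] [ 0.63764611 -0.13305364  0.024     ]
0.1180265943753659 -92.45915454800974 [ 0.638324   -0.13263908  0.029     ]
side 348 [ 639.8 -134.2] 47.2
side 265 [ 643.2 -145.6] 61.1
top 79 [ 621.7 -134.4] 37.2
top 26 [ 617.3 -135.9] 32.6
```

```bash
cat > ins.py <<'E'
from h import *
OT=np.array([-.0323,.0006,.2348]);SO=np.array([.6404,-.1337,0.]);SY=-92.46
Rt,_=Rtool(SY+.05);dx=np.array([np.cos(np.radians(SY)),np.sin(np.radians(SY)),0])
def tcp(sx,z): 
    o=SO+sx*dx;o[2]=z;return o-Rt@OT
def show(*L):
    s=state();print(round(s['time_s'],2),s['joint_positions'].round(1),s['tool_pos'].round(4),s['contact_force'].round(1),s['torque'].round(2),round(s['finger_gap'],4))
    Rm=R.from_euler('xyz',s['tcp_rot'],degrees=True).as_matrix();o=s['tool_pos']+Rm@OT;M=np.c_[dx,np.cross([0,0,1],dx),[0,0,1]]
    print("template in stand mm",(M.T@(o-SO)*1000).round(1))
    for sx,z in L: print(sx,z);go(tcp(sx,z),Rt,s)
E
python3 - <<'E'
from ins import *
show((-.2,.10),(-.2,.06),(0,.0395))
from ik import *
q=state()['joint_positions'][:5]
for a in [(-.2,.1),(-.2,.06),(-.1,.04),(0,.04)]: q,e=ik(tcp(*a),Rt,q);print(q.round(1),e)
E
```

```text
15.07 [ 38.   70.5  25.8 -24.2 109.2  44.8] [0.6086 0.5044 0.189 ] [ 0.2  0.2 -2.6] [ 0.57 -0.09  0.02] 0.0127
template in stand mm [-476.4  -78.2   15. ]
-0.2 0.1
turn [-0.47 -0.01 -0.69] | shift after turn [-4.57  0.97  1.47] | shift now [-4.44  1.54  1.38] world mm [  46.5 -277.3   84.8]
-0.2 0.06
turn [-0.47 -0.01 -0.69] | shift after turn [-4.18  0.97  2.02] | shift now [-4.06  1.54  1.92] world mm [  46.5 -277.3   44.8]
0 0.0395
turn [-0.47 -0.01 -0.69] | shift after turn [-6.72  0.97  4.21] | shift now [-6.57  1.95  4.1 ] world mm [  37.9 -477.1   24.3]
[ 19.   48.6  60.6 -32.4  85.8] 8.787276462030036e-13
[ 19.   50.9  62.5 -32.6  82.3] 2.7755575615628914e-15
[ 11.2  48.2  72.  -35.7  72.8] 9.691136781952991e-13
[  2.7  45.8  77.5 -38.7  66. ] 5.726530361016557e-13
```

jog_arm:
  rows:
    - [[-0.15,0,-0.22],[0,0,0],1]
    - [[-0.25,0,-0.36],[0,0,0],1]
    - [[-0.25,0,-0.36],[0,0,0],1]
    - [[-0.16,0,-0.22],[0,0,0],1]
    - [[0,0,0],[-0.24,0,-0.35],1]

```text
time_s: 15.7
tool_pos: [0.6087, 0.5044, 0.2753]
tcp_rot: [179.8, 34.8, 84.0]
contact_force: [-0.9, -0.4, -2.4]
finger_gap: 0.013
```

jog_arm:
  rows:
    - [[0,0,0],[-0.23,0,-0.34],1]
    - [[-0.2,0.05,0.14],[0,0,0],1]
    - [[-0.4,0.1,0.28],[0,0,0],1]
    - [[-0.5,0.13,0.35],[0,0,0],1]
    - [[-0.5,0.13,0.35],[0,0,0],1]

```text
time_s: 16.32
tool_pos: [0.628, 0.3853, 0.273]
tcp_rot: [-179.9, 35.0, 87.6]
contact_force: [0.7, -0.5, -2.0]
finger_gap: 0.0125
```

```bash
python3 - <<'E'
from ins import *
show((-.2,.10),(-.2,.06))
E
```

```text
16.32 [ 30.8  55.6  45.8 -29.   98.4  34. ] [0.628  0.3853 0.273 ] [ 0.7 -0.5 -2. ] [ 0.62 -0.07  0.01] 0.0125
template in stand mm [-357.   -34.    99.1]
-0.2 0.1
turn [-0.   -0.    0.01] | shift after turn [-2.15  0.56  1.49] | shift now [-2.15  0.56  1.49] world mm [  27.2 -158.2    0.8]
-0.2 0.06
turn [-0.   -0.    0.01] | shift after turn [-1.77  0.56  2.04] | shift now [-1.77  0.56  2.03] world mm [  27.2 -158.2  -39.2]
```

jog_arm:
  rows:
    - [[-0.5,0.14,0.38],[0,0,0],1]
    - [[-0.5,0.14,0.45],[0,0,0],1]
    - [[-0.4,0.14,0.5],[0,0,0],1]
    - [[-0.25,0.1,0.45],[0,0,0],1]
    - [[-0.12,0.04,0.25],[0,0,0],1]

```text
time_s: 16.95
tool_pos: [0.6552, 0.2266, 0.2335]
tcp_rot: [-179.9, 35.0, 87.5]
contact_force: [-0.2, -0.2, -2.2]
finger_gap: 0.0127
```

jog_arm:
  rows:
    - [[0,0,0],[0,0,0],1]

```text
time_s: 17.08
tool_pos: [0.655, 0.2276, 0.2334]
tcp_rot: [-179.9, 35.0, 87.6]
contact_force: [0.8, 0.9, -3.0]
finger_gap: 0.0127
```

```bash
python3 - <<'E'
from ins import *
show((-.2,.06),(-.15,.0395))
p,d=shot("side","n");crop(p,130,90,330,240,4,"n2")
p,d=shot("top","n");crop(p,180,120,340,220,5,"n1")
E
```

```text
17.07 [ 19.   51.   62.4 -32.5  82.5  30.5] [0.655  0.2276 0.2334] [ 0.8  0.9 -3. ] [ 0.63 -0.07  0.08] 0.0127
template in stand mm [-200.5   -0.7   59.5]
-0.2 0.06
turn [-0.01 -0.    0.  ] | shift after turn [-0.01  0.   -0.  ] | shift now [-0.01  0.   -0.  ] world mm [ 0.1 -0.5  0.5]
-0.15 0.0395
turn [-0.01 -0.    0.  ] | shift after turn [-0.5   0.    0.76] | shift now [-0.5   0.    0.76] world mm [ -2.  -50.4 -20. ]
```

View pics/n2.png

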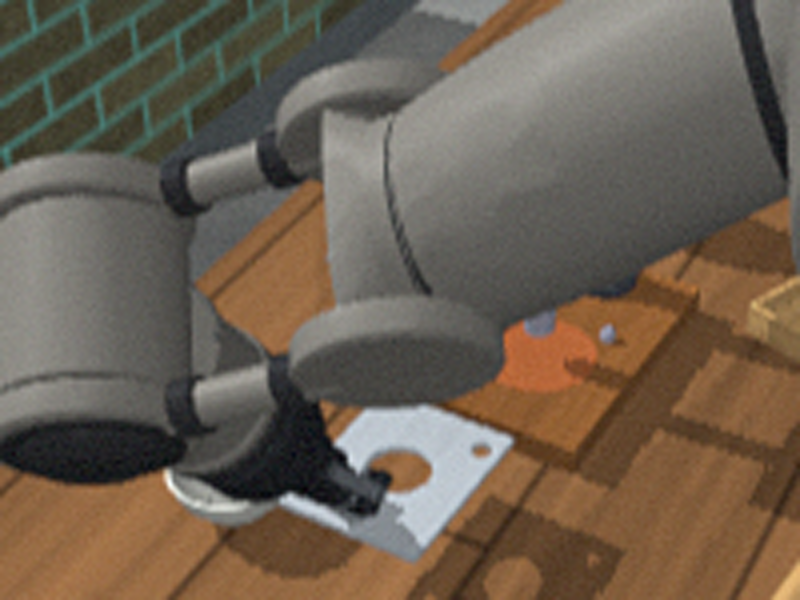

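View pics/n1.png

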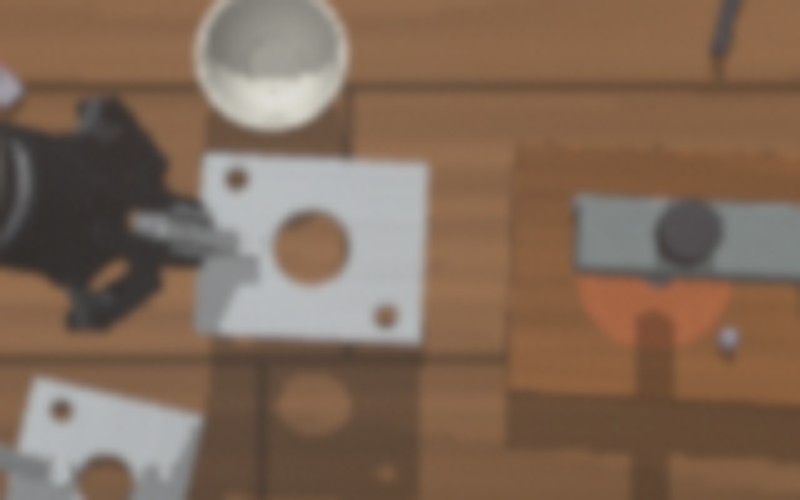

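The template is level in front of the open side: top-crop holes at (236,179) and (386,316), far pin at (728,339). Next is a pose check in both views.

```bash
python3 - <<'E'
from ins import *; from hold import holes,pose
s=state();Rm=R.from_euler('xyz',s['tcp_rot'],degrees=True).as_matrix();o=s['tool_pos']+Rm@OT
print("predicted origin",o)
p=np.load("top_n.npz")['p']
for z in(.0645,): a,H=holes(p,cp([(236,179),(386,316)],180,120),z);print(a,H.round(4),pose(H))
q=np.load("side_n.npz")['p'];hs=onz("side",cp([(481,450)],130,90,4),.0645);print("far hole side",hs)
yaw=np.radians(SY);M=np.array([[np.cos(yaw),-np.sin(yaw),0],[np.sin(yaw),np.cos(yaw),0],[0,0,1]])
print("pred far hole",o+M@[.045,-.038,.005], "near",o+M@[-.045,.038,.005])
# plate flatness from depth (top)
P=depthpts("top",np.load("top_n.npz")['d'])
pts=[]
for c in [(330,175),(400,190),(410,330),(300,325),(260,310),(400,250),(370,280)]:
    u,v=np.round(cp(c,180,120)).astype(int);pts.append(P[v-1:v+2,u-1:u+2].reshape(-1,3).mean(0))
pts=np.array(pts);A=np.c_[pts[:,:2]-o[:2],np.ones(len(pts))];k=np.linalg.lstsq(A,pts[:,2],rcond=None)[0];print("plane",np.degrees(k[:2]),k[2],(A@k-pts[:,2]).round(4))
E
```

```text
predicted origin [0.64893299 0.06845184 0.06028706]
[[226.88816645 155.20156047]
 [256.70037453 182.97003745]] [[0.6895 0.1114 0.0645]
 [0.6086 0.0249 0.0645]] (array([0.6490815 , 0.06814531, 0.0645    ]), np.float64(-92.88582484762067), np.float64(0.11846237729673041))
far hole side [[0.60776845 0.02508199 0.0645    ]]
pred far hole [0.60903652 0.02512434 0.06528706] near [0.68882945 0.11177934 0.06528706]
plane [-0.54631277  0.51186405] 0.06681204103695498 [-0.0002  0.0001  0.0005 -0.0013  0.0011  0.0002 -0.0004]
```

Predicted and seen poses agree within about 0.5 mm. Now I insert at mid-gap height.

jog_arm:
  rows:
    - [[-0.2,0,0.3],[0,0,0],1]
    - [[-0.2,0,0.3],[0,0,0],1]
    - [[-0.1,0,0.16],[0,0,0],1]
    - [[0,0,0],[0,0,0],1]

```text
time_s: 17.68
tool_pos: [0.6529, 0.1779, 0.2138]
tcp_rot: [-180.0, 35.0, 87.6]
contact_force: [0.6, 0.6, -1.4]
finger_gap: 0.0125
```

```bash
python3 - <<'E'
from ins import *
show((-.15,.0395),(0,.0395))
E
```

```text
17.68 [ 15.2  50.   68.  -34.1  76.6  30.1] [0.6529 0.1779 0.2138] [ 0.6  0.6 -1.4] [ 0.63 -0.03 -0.03] 0.0125
template in stand mm [-150.8   -0.2   39.9]
-0.15 0.0395
turn [-0. -0.  0.] | shift after turn [-0.01  0.    0.01] | shift now [-0.01  0.    0.01] world mm [ 0.1 -0.7 -0.5]
0 0.0395
turn [-0. -0.  0.] | shift after turn [-2.05  0.    1.45] | shift now [-2.05  0.    1.45] world mm [  -6.3 -150.6   -0.5]
```

jog_arm:
  rows:
    - [[-0.2,0,0.14],[0,0,0],1]
    - [[-0.3,0,0.21],[0,0,0],1]
    - [[-0.3,0,0.21],[0,0,0],1]
    - [[-0.3,0,0.22],[0,0,0],1]
    - [[0,0,0],[0,0,0],1]

```text
time_s: 18.3
tool_pos: [0.6494, 0.094, 0.2133]
tcp_rot: [-179.9, 35.0, 87.4]
contact_force: [-0.2, 0.9, -2.5]
finger_gap: 0.0126
```

```bash
python3 - <<'E'
from ins import *
show((0,.0395))
p,d=shot("side","o");crop(p,160,90,320,210,5,"o2")
p,d=shot("top","o");crop(p,220,130,340,210,6,"o1")
E
```

```text
18.3 [  8.5  47.3  74.1 -36.6  70.5  27.3] [0.6494 0.094  0.2133] [-0.2  0.9 -2.5] [ 0.62 -0.05  0.01] 0.0126
template in stand mm [-66.8  -0.6  39.4]
0 0.0395
turn [-0.02 -0.   -0.01] | shift after turn [-0.91 -0.    0.64] | shift now [-0.91  0.    0.64] world mm [ -2.9 -66.7   0.1]
```

View pics/o2.png

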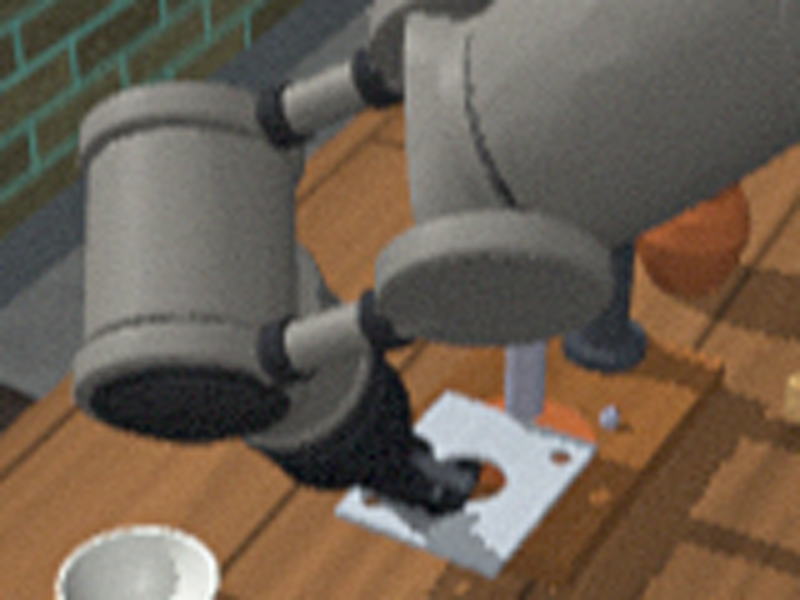

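View pics/o1.png

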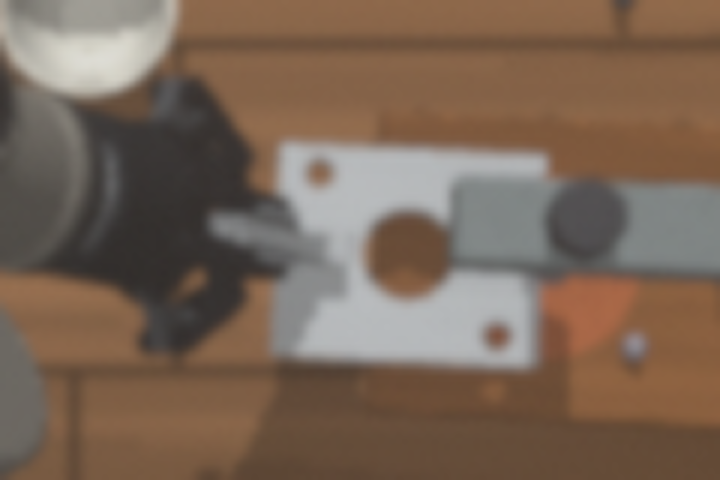

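The plate front is entering below the bush, with room above and below it. I'll continue to home.

jog_arm:
  rows:
    - [[-0.3,0,0.21],[-0.02,0,-0.01],1]
    - [[-0.3,0,0.21],[0,0,0],1]
    - [[-0.2,0,0.14],[0,0,0],1]
    - [[-0.1,0,0.08],[0,0,0],1]
    - [[0,0,0],[0,0,0],1]

```text
time_s: 19.02
tool_pos: [0.6468, 0.0299, 0.2126]
tcp_rot: [179.9, 35.0, 87.7]
contact_force: [0.2, 1.3, -2.8]
finger_gap: 0.0128
```

```bash
python3 - <<'E'
from ins import *
show((0,.0395),(0,.024))
p,d=shot("side","p");crop(p,190,110,310,200,6,"p2")
p,d=shot("top","p");crop(p,240,130,340,205,7,"p1")
E
```

```text
19.02 [  3.   45.9  77.5 -38.7  65.9  24.5] [0.6468 0.0299 0.2126] [ 0.2  1.3 -2.8] [0.62 0.01 0.05] 0.0128
template in stand mm [-2.7  0.6 38.7]
0 0.0395
turn [ 0.01 -0.    0.01] | shift after turn [-0.04 -0.    0.02] | shift now [-0.04 -0.    0.02] world mm [-0.2 -2.6  0.7]
0 0.024
turn [ 0.01 -0.    0.01] | shift after turn [ 0.11 -0.    0.23] | shift now [ 0.11 -0.    0.23] world mm [ -0.2  -2.6 -14.8]
```

View pics/p2.png

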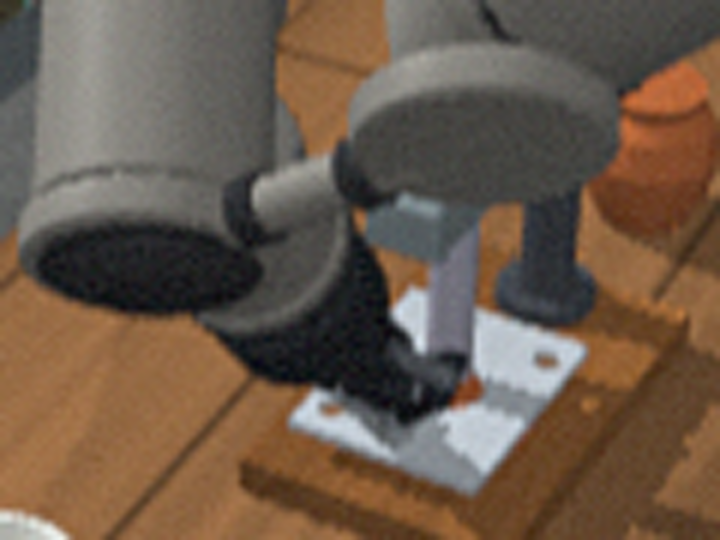

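View pics/p1.png

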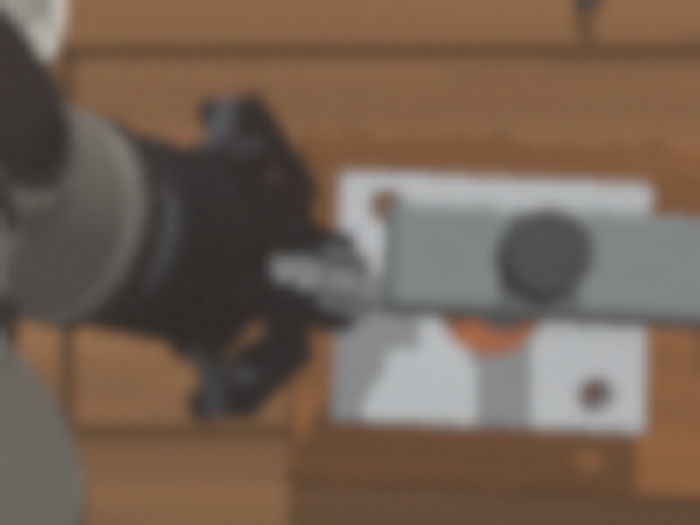

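jog_arm:
  rows:
    - [[-0.04,0,0.03],[0.01,0,0.01],1]
    - [[0,0,0],[0,0,0],1]

```text
time_s: 19.38
tool_pos: [0.6467, 0.0278, 0.2125]
tcp_rot: [179.9, 35.0, 87.6]
contact_force: [-0.7, -0.4, -2.3]
finger_gap: 0.013
```

```bash
python3 - <<'E'
from ins import *; from hold import *
show((0,.0395),(0,.024))
p,d=shot("top","q");crop(p,310,170,345,195,20,"q1")
p2,d=shot("side","q");crop(p2,270,155,295,180,20,"q2");crop(p2,235,165,260,185,20,"q3")
for z in(.0435,): print(holes(p,cp([(595,393)],240,130,7)+[[.5,0]],z))
E
```

```text
19.38 [  2.8  45.9  77.6 -38.7  65.8  24.4] [0.6467 0.0278 0.2125] [-0.7 -0.4 -2.3] [ 0.58 -0.07 -0.03] 0.013
template in stand mm [-0.5  0.4 38.6]
0 0.0395
turn [ 0.01 -0.    0.  ] | shift after turn [-0.01 -0.   -0.01] | shift now [-0.01 -0.   -0.01] world mm [-0.1 -0.5  0.8]
0 0.024
turn [ 0.01 -0.    0.  ] | shift after turn [ 0.13 -0.    0.2 ] | shift now [ 0.13 -0.    0.2 ] world mm [ -0.1  -0.5 -14.7]
(array([[325.56856187, 185.95819398]]), array([[ 0.60211291, -0.17630402,  0.0435    ]]))
```

View pics/q1.png

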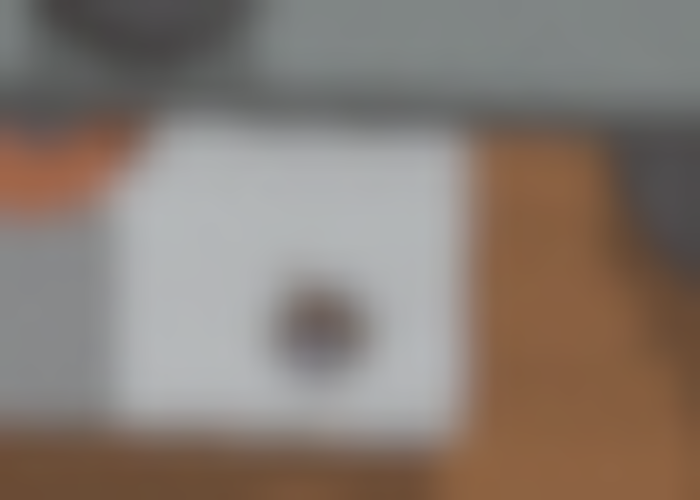

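View pics/q2.png

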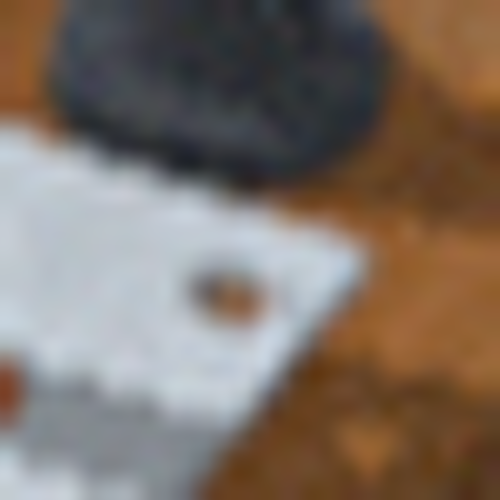

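View pics/q3.png

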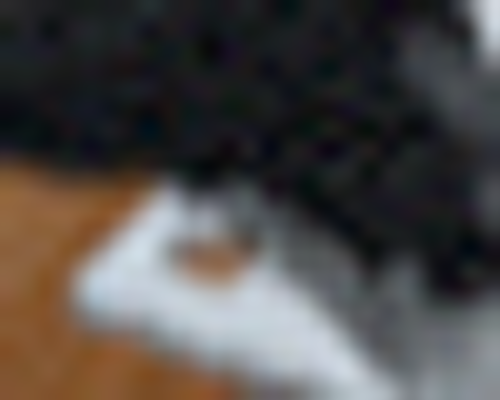

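```bash
python3 - <<'E'
from h import *
f=onz("side",cp([(228,292)],270,155,20),.0436)[0];n=onz("side",cp([(213,257)],235,165,20),.0436)[0]
t=onz("top",cp([(320,326)],310,170,20),.0436)[0]
print("far side d",(f-[.59835,-.17605,0])*1e3,"near side d",(n-[.6783,-.08923,0])*1e3,"far top d",(t-[.6005,-.1771,0])*1e3, np.linalg.norm(f-n))
E
```

```text
far side d [ 2.99276749  0.39916425 43.6       ] near side d [ 2.20371094  1.64240706 43.6       ] far top d [ 1.99428232  0.93238896 43.6       ] 0.11841279365753657
```

Two views put the template about +2 mm in world x and +0.8 mm in y off the pins, while dead reckoning says +0.5 mm in each. I'll correct in between and lower stepwise onto the tapered pins, watching the force.

jog_arm:
  rows:
    - [[-0.01,-0.025,0.01],[0.01,0,0],1]
    - [[0.05,0,0.07],[0,0,0],1]
    - [[0.02,0,0.03],[0,0,0],1]
    - [[0,0,0],[0,0,0],1]

```text
time_s: 19.98
tool_pos: [0.6451, 0.0267, 0.2046]
tcp_rot: [-179.9, 35.0, 87.6]
contact_force: [-0.1, 0.1, -1.8]
finger_gap: 0.0126
```

```bash
python3 - <<'E'
from ins import *; from hold import *
show((0,.024))
p,d=shot("top","r");crop(p,310,170,345,195,20,"r1")
p2,d=shot("side","r");crop(p2,270,155,295,180,20,"r2");crop(p2,230,155,290,185,12,"r3")
E
```

```text
19.98 [  2.7  46.3  78.1 -39.   65.1  25. ] [0.6451 0.0267 0.2046] [-0.1  0.1 -1.8] [0.59 0.   0.01] 0.0126
template in stand mm [ 0.6 -1.7 30.7]
0 0.024
turn [-0.01 -0.    0.  ] | shift after turn [0.07 0.02 0.09] | shift now [0.07 0.02 0.09] world mm [ 1.5  0.6 -6.8]
```

View pics/r1.png

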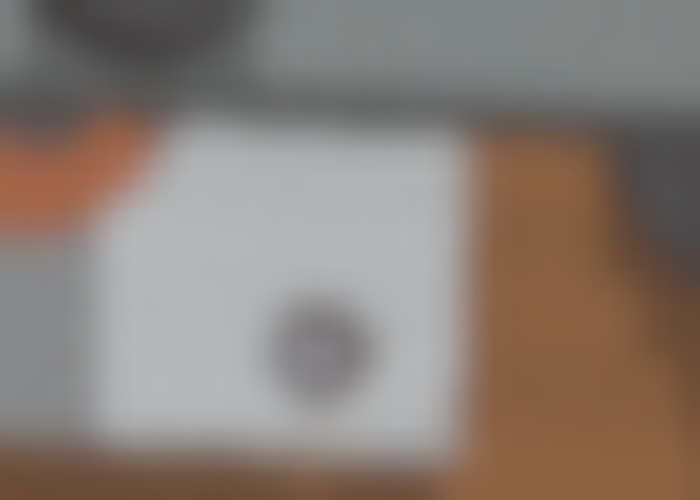

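View pics/r3.png

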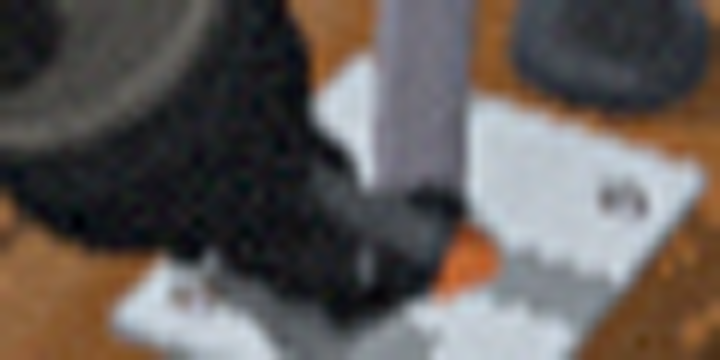

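The pin is now centred in the far hole (crop r1, both at about (320,349)) and there is no contact force. I'll lower further.

jog_arm:
  rows:
    - [[0.02,0,0.03],[0,0,0],1]
    - [[0.02,0,0.03],[0,0,0],1]
    - [[0,0,0],[0,0,0],1]

```text
time_s: 20.45
tool_pos: [0.6451, 0.0267, 0.2005]
tcp_rot: [-179.9, 35.0, 87.6]
contact_force: [-0.1, 0.4, -2.6]
finger_gap: 0.0128
```

```bash
python3 - <<'E'
from ins import *
show((0,.024))
E
```

```text
20.45 [  2.7  46.6  78.2 -39.1  64.8  25.3] [0.6451 0.0267 0.2005] [-0.1  0.4 -2.6] [ 0.62  0.01 -0.01] 0.0128
template in stand mm [ 0.6 -1.6 26.6]
0 0.024
turn [-0.01 -0.    0.  ] | shift after turn [0.03 0.02 0.03] | shift now [0.03 0.02 0.03] world mm [ 1.5  0.6 -2.6]
```

No contact yet at about 2.6 mm above the bed, so I'll do the last bit.

jog_arm:
  rows:
    - [[0.01,0,0.02],[0,0,0],1]
    - [[0.01,0,0.01],[0,0,0],1]
    - [[0,0,0],[0,0,0],1]

```text
time_s: 20.82
tool_pos: [0.6452, 0.0267, 0.1985]
tcp_rot: [-180.0, 35.0, 87.6]
contact_force: [0.0, 0.1, -2.9]
finger_gap: 0.0125
```

```bash
python3 - <<'E'
from ins import *
show((0,.024))
p,d=shot("top","s");crop(p,310,170,345,195,20,"s1")
p2,d=shot("side","s");crop(p2,230,155,290,185,12,"s3")
E
```

```text
20.82 [  2.7  46.8  78.3 -39.2  64.6  25.5] [0.6452 0.0267 0.1985] [ 0.   0.1 -2.9] [ 0.63 -0.06 -0.01] 0.0125
template in stand mm [ 0.6 -1.5 24.6]
0 0.024
turn [-0. -0.  0.] | shift after turn [0.02 0.02 0.  ] | shift now [0.02 0.02 0.  ] world mm [ 1.4  0.7 -0.7]
```

View pics/s3.png

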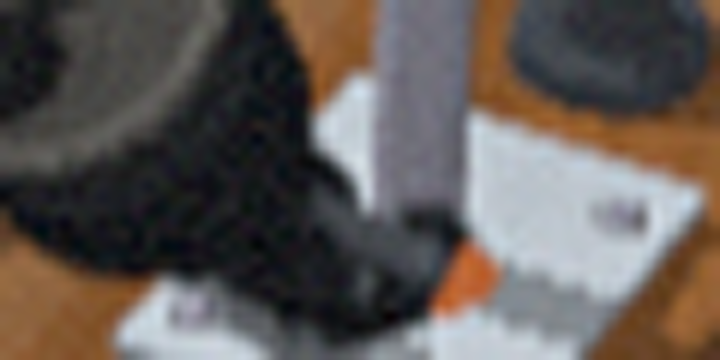

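Pins are visible in both holes, at crop s3 (195,305) and (620,215). I'll go down another 1.5 mm, watching for contact.

jog_arm:
  rows:
    - [[0.01,0,0.01],[0,0,0],1]
    - [[0.01,0,0.01],[0,0,0],1]
    - [[0,0,0],[0,0,0],1]

```text
time_s: 21.3
tool_pos: [0.6452, 0.0269, 0.197]
tcp_rot: [-180.0, 35.0, 87.6]
contact_force: [-0.1, 0.2, -2.1]
finger_gap: 0.0127
```

jog_arm:
  rows:
    - [[0.01,0,0.01],[0,0,0],1]
    - [[0,0,0],[0,0,0],1]
    - [[0,0,0],[0,0,0],1]

```text
time_s: 21.68
tool_pos: [0.6452, 0.027, 0.1968]
tcp_rot: [180.0, 35.0, 87.6]
contact_force: [-2.9, 1.3, 5.5]
finger_gap: 0.0131
```

Contact: about 8 N upward. I'll release gradually.

jog_arm:
  rows:
    - [[0,0,0],[0,0,0],0.8]
    - [[0,0,0],[0,0,0],0.7]
    - [[0,0,0],[0,0,0],0.6]
    - [[0,0,0],[0,0,0],0.6]

```text
time_s: 22.18
tool_pos: [0.6452, 0.0271, 0.1959]
tcp_rot: [-180.0, 35.0, 87.6]
contact_force: [-1.1, -0.0, -0.6]
finger_gap: 0.034
```

```bash
python3 - <<'E'
from ins import *
show((0,.024))
p,d=shot("top","t");crop(p,240,130,340,205,7,"t1")
p2,d=shot("side","t");crop(p2,220,140,300,200,9,"t3")
E
```

```text
22.18 [  2.7  47.   78.3 -39.3  64.4  25.7] [0.6452 0.0271 0.1959] [-1.1 -0.  -0.6] [ 0.3  -0.02 -0.01] 0.034
template in stand mm [ 0.2 -1.5 22. ]
0 0.024
turn [-0. -0.  0.] | shift after turn [-0.01  0.02 -0.03] | shift now [-0.01  0.02 -0.03] world mm [1.4 0.3 1.9]
```

View pics/t3.png

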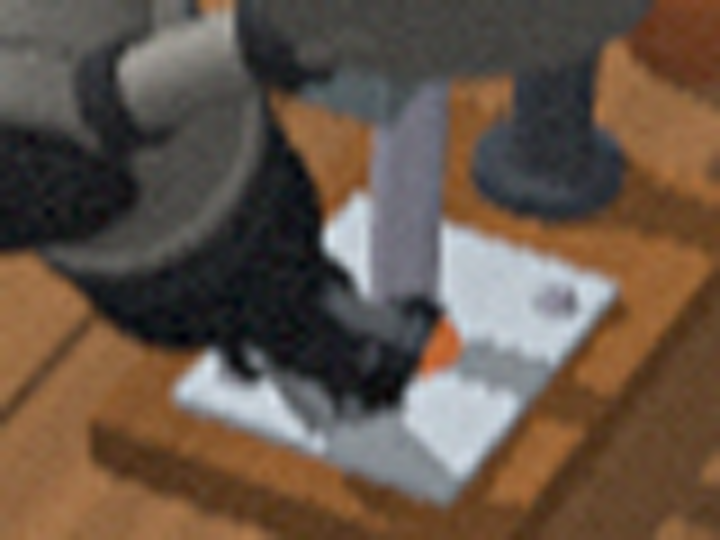

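View pics/t1.png

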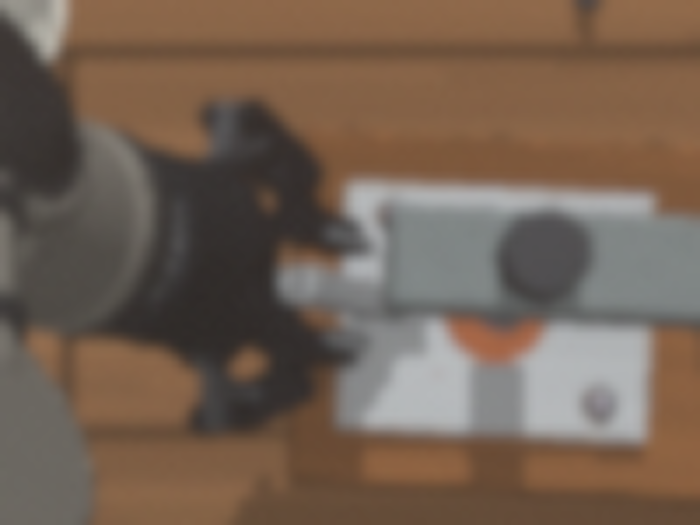

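The template is let go and looks flat with the far pin filling its hole. I'll back straight off along the handle axis.

jog_arm:
  rows:
    - [[0,0,-0.2],[0,0,0],0.6]
    - [[0,0,-0.5],[0,0,0],0.6]
    - [[0,0,-0.7],[0,0,0],0.6]
    - [[0,0,-0.7],[0,0,0],0.6]
    - [[0.3,0,-0.7],[0,0,0],0.5]

```text
time_s: 22.9
tool_pos: [0.6499, 0.1386, 0.3264]
tcp_rot: [179.8, 34.9, 87.5]
contact_force: [1.1, -0.8, -1.1]
finger_gap: 0.0427
```

jog_arm:
  rows:
    - [[0.4,0,-0.8],[0,0,0],0.4]
    - [[0.4,0,-0.8],[0,0,0],0.2]
    - [[0.3,0,-0.6],[0,0,0],0]
    - [[0,0,0],[0,0,0],0]

```text
time_s: 23.4
tool_pos: [0.6545, 0.2709, 0.396]
tcp_rot: [179.8, 34.8, 87.7]
contact_force: [0.1, -0.1, -1.1]
finger_gap: 0.0852
```

```bash
python3 - <<'E'
from ins import *
show()
p,d=shot("top","u");crop(p,250,130,430,280,4,"u1")
p2,d=shot("side","u");crop(p2,200,90,400,210,4,"u3")
P=depthpts("top",d)
E
```

```text
23.4 [ 22.2  46.   46.6 -32.1 101.3  21.9] [0.6545 0.2709 0.396 ] [ 0.1 -0.1 -1.1] [ 0.27 -0.02 -0.02] 0.0852
template in stand mm [-244.2   -1.3  221.7]
```

View pics/u1.png

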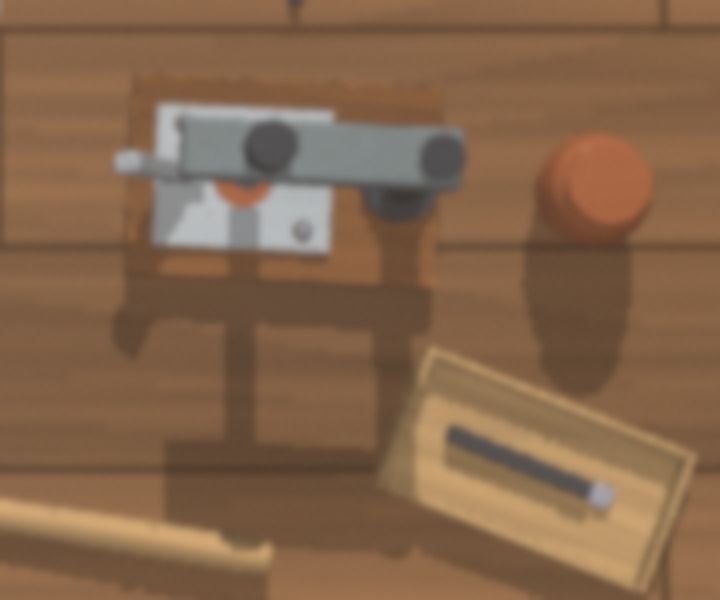

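View pics/u3.png

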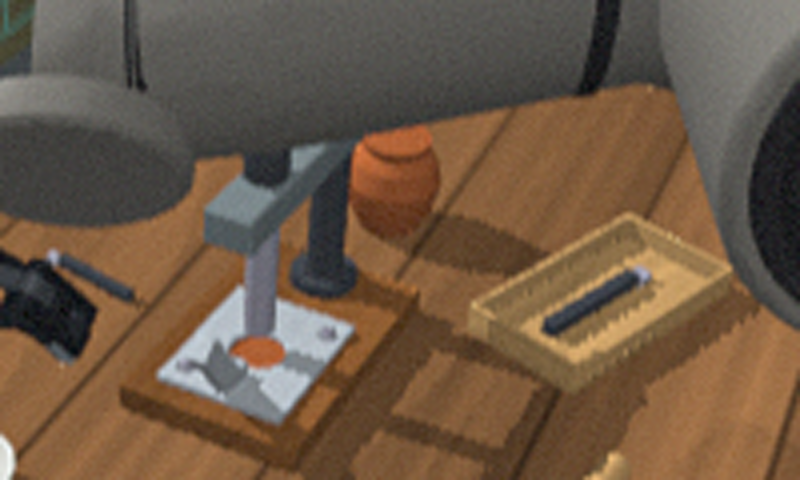

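Both views show the plate on the bed with a pin in each hole, at side-crop (188,366) and (328,334). The chisel is in the tray. Final numeric check.

```bash
python3 - <<'E'
from ins import *
T=np.load("top_u.npz");S=np.load("side_u.npz")
k=onz("top",cp([(157,103),(333,110),(330,255),(152,245)],250,130,4),.029);o=k.mean(0);M=np.c_[dx,np.cross([0,0,1],dx),[0,0,1]]
print("plate origin in stand mm",(M.T@(o-SO)*1000).round(1))
for n,D in(("top",T),("side",S)):
    P=depthpts(n,D['d']);L=(P-SO)@M*1000;x,y,z=L[...,0],L[...,1],L[...,2]
    pin=(np.hypot(x+45,y-38)<10)|(np.hypot(x-45,y+38)<10)
    m=(abs(x)<60)&(abs(y)<47)&(np.hypot(x,y)>28)&~pin&(z>15)&(z<38)
    A=np.c_[x[m],y[m],np.ones(m.sum())];c=np.linalg.lstsq(A,z[m],rcond=None)[0];r=z[m]-A@c
    g=abs(r)<3;c=np.linalg.lstsq(A[g],z[m][g],rcond=None)[0]
    b=(((x>70)&(x<84)&(abs(y)<65))|((abs(y)>57)&(abs(y)<70)&(abs(x)<60)))&(z>10)&(z<36)
    B=np.c_[x[b],y[b],np.ones(b.sum())];cb=np.linalg.lstsq(B,z[b],rcond=None)[0]
    print(n,m.sum(),"plate tilt deg",np.degrees(c[:2]).round(2),"z0",c[2].round(2),"| bed",b.sum(),np.degrees(cb[:2]).round(2),cb[2].round(2))
cb=onz("top",cp([(450,434),(608,496)],250,130,4),.018);mid=cb.mean(0);ty=np.radians(-112);q=mid-[.4242,-.3472,0]
print("chisel",cb.round(3),"in tray mm",1000*(q[0]*np.cos(ty)+q[1]*np.sin(ty)),1000*(-q[0]*np.sin(ty)+q[1]*np.cos(ty)))
P=depthpts("top",T['d']);u,v=np.round(cp((520,462),250,130,4)).astype(int);print("chisel top z",P[v-1:v+2,u-1:u+2,2])
crop(S['p'],235,165,300,190,12,"v1")
crop(S['p'],100,180,320,384,3,"v2")
E
```

```text
plate origin in stand mm [ 0.  -1.7 29. ]
top 513 plate tilt deg [-0.12 -0.11] z0 29.34 | bed 477 [ 0.04 -0.22] 24.49
side 378 plate tilt deg [-0.05 -0.02] z0 27.65 | bed 276 [-0.06  0.02] 22.83
chisel [[ 0.45  -0.286  0.018]
 [ 0.405 -0.401  0.018]] in tray mm -4.9579463623461235 1.6728434418527423
chisel top z [[0.01962531 0.02040876 0.01951277]
 [0.02583241 0.01877994 0.01840991]
 [0.02788492 0.0172322  0.02482979]]
```

View pics/v1.png

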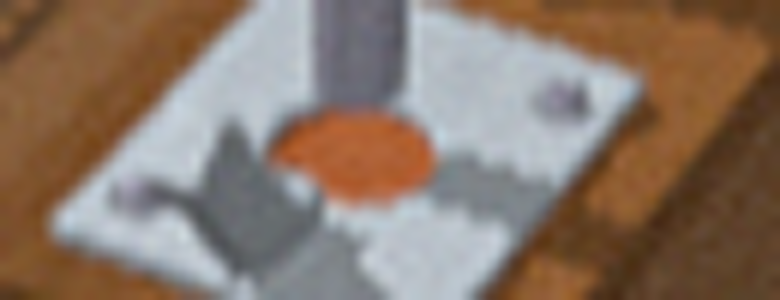

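View pics/v2.png

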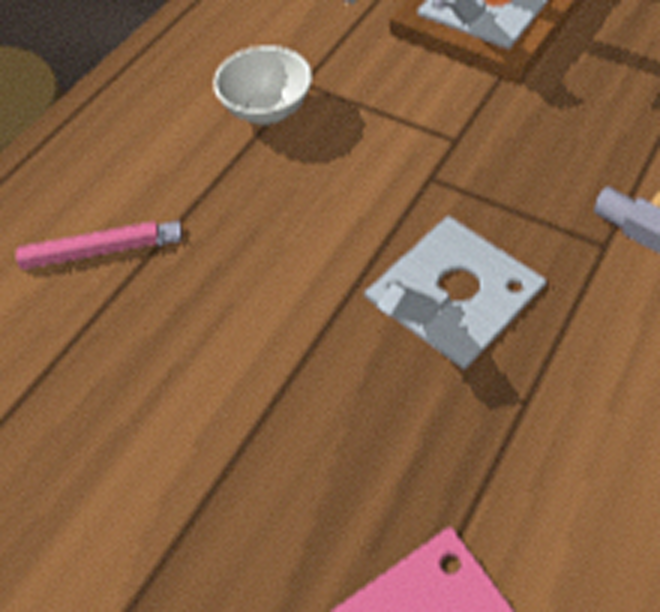

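```bash
python3 - <<'E'
from plant import *
print(finish_job(), state()['contact_force'])
E
```

```text
the job is handed in; nothing more can be done
the job is handed in; nothing more can be done
```

The job is handed in after about 23.5 s on the robot's clock; the system gave no verdict. The chisel is in the tool tray, and the long template sits on the two pins with its handle towards the open side.

**How it was done:** I gripped the chisel by its overhanging end with the tool tilted 35°, pulled it straight out and laid it in the tray. I then gripped the template by its handle, slid it in under the bush at mid-gap height, and lowered it onto the pins. It touched the bed with about 8 N, and I let go and backed off along the handle.

**Last checks:**
- **Template:** its top surface measures 4.8 mm above the bed, so the 5 mm plate is fully down. The tilt is under 0.2°, and a pin shows in each hole.
- **Chisel:** its middle is about 5 mm lengthwise and 2 mm crosswise from the tray's centre, resting on the floor. The depth reading on top of it was noisy, 17–28 mm against an expected 20 mm.
- **Robot:** the gripper is open and clear, with no real contact force.
- **Other things:** the jar, bowl, hammer and square template look unmoved in the pictures. I did not measure their positions again.

**A disagreement:** my first measured stand position puts the seated plate 1.7 mm off sideways. I put this down to camera calibration, since the holes have only about 1 mm of play on the pins.

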